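# Hang the shoehorn, clothes brush and bottle opener on one hook, largest first

### The job

Tidy the hall tray: hang the shoehorn, the clothes brush and the bottle opener by their rings on the hook under the hat shelf, the largest first and the smallest last, so that each hangs straight down from the flat part of the hook with the smaller ones in front. Lay each ring gently on the hook and let the hook take its weight before you let go, and leave everything else where it is.

Things in the scene. Friction and masses are not known exactly. Their poses are not given: they have to be found in the camera images.
- rack: dark oak hall rack fixed to the table: two 24 mm posts 270 mm apart on a 170 x 300 x 18 mm foot board; between them an aluminium rail (26 mm high, centred 235 mm up) carrying one steel hook; above it a slatted hat shelf 292 mm wide. Origin: on the table, mid-width, 30 mm in front of the rail's face. z up, y along the rail, -x its front, where the hook points, roughly towards the robot
- hook_root (a point): where the hook's bar leaves the rail's face (bar's centre, 235 mm up; axes as the rack). 8 mm round bar: runs 44 mm forward (-x) rising 4 mm, the flat part where things hang, then turns up, 17 mm further forward and 19 mm up to the tip. The hook starts anywhere within 50 mm of the rail's middle and slides along it under about 8 N
- hook_tip (a point): the hook's upturned end, centre of its 11 mm ball: 61 mm in front of hook_root and 23 mm above it
- shelf_edge (a point): lower front edge of the hat shelf, mid-width: 105 mm in front of the rail's face, 376 mm above the table. The shelf (28 mm thick) covers all behind this edge, so a tool held upright does not fit over the hook
- shoehorn_handle (a point): the largest: steel shoehorn, 200 mm long, blade 75 x 44 mm, curved; about 0.11 kg. This point: in its handle, half-way up; the bare handle (14 wide, 12 thick) runs 46 mm towards the ring and 34 mm towards the blade from here, the ring's centre is 68 mm away. Starts flat on the tray, 13 mm up. x points to the ring, y across, z up as it lies
- shoehorn_ring (a point): centre of the shoehorn's hanging ring: 6 mm round steel, 32 mm inside, 44 mm outside, in the plane of the handle. Same axes.
- shoehorn: the whole shoehorn; origin under the middle of its length, at its underside. Same axes.
- brush_handle (a point): the middle one: wooden clothes brush, 170 mm long, head 66 x 40 x 18 mm with a rubber pad on top; about 0.09 kg. This point: in its handle, half-way up; the bare handle (14 wide, 12 thick) runs 31 mm towards the ring and 29 mm towards the head from here, the ring's centre is 53 mm away. Starts flat on the tray, 13 mm up. x points to the ring, y across, z up as it lies
- brush_ring (a point): centre of the clothes brush's hanging ring: 6 mm round steel, 32 mm inside, 44 mm outside, in the plane of the handle. Same axes.
- brush: the whole clothes brush; origin under the middle of its length, at its underside. Same axes.
- opener_handle (a point): the smallest: steel bottle opener, 130 mm long, open head 36 x 36 x 9 mm; about 0.08 kg. This point: in its handle, half-way up; the bare handle (14 wide, 12 thick) runs 24 mm towards the ring and 26 mm towards the head from here, the ring's centre is 46 mm away. Starts flat on the tray, 13 mm up. x points to the ring, y across, z up as it lies
- opener_ring (a point): centre of the bottle opener's hanging ring: 6 mm round steel, 32 mm inside, 44 mm outside, in the plane of the handle. Same axes.
- opener: the whole bottle opener; origin under the middle of its length, at its underside. Same axes.
- tray: wooden tray with a woven rattan edge, 345 mm (its x) by 300 mm (its y), 42 mm high over the rim, floor 7 mm thick, fixed. Origin on the table 90 mm beyond its centre (to +x). The three handled things lie in it side by side, 84 mm apart, in any order, rings away from the robot.
- trinket_box: bystander: glass trinket box with a brass-bound hinged lid, 72 x 42 x 34 mm, on the tray beyond the rings; origin under its centre
- carabiner: bystander: aluminium carabiner, 86 mm long, 10 mm thick, on the tray; origin under its centre
- torch: bystander: small red plastic torch, 80 mm long, 18 mm high, on the tray; origin under its middle
- magnet: bystander: round dark ceramic magnet, 36 mm across, 8 mm high, on the tray; origin under its centre
- bottle_cap: bystander: steel bottle cap, 32 mm across, 7 mm high, on the tray; origin under its centre
- votive: bystander: empty clear glass tea-light cup, 54 mm across, 52 mm high, on the table between tray and rack; origin under its centre
Not all that is in view belongs to the job. Leave any purple or yellow look-alike of the brush alone. What is shaped like the shoehorn but purple is not meant.

How it is judged:
By the outcome, as a careful person would: the job done as asked, in the order asked, and still so for the second after the job is handed in, with the robot touching nothing.
It also fails if it takes over 72 s, if anything falls off the work surface, if the arm or the gripper's body presses on something with over 40 N, if the wrist force passes 120 N, or if a joint passes its speed limit or range.

### The arm

A 6-joint arm with a two-finger parallel gripper is mounted at the origin on the work surface. World frame = base frame: x ahead of the robot, y to its left, z up, the work surface at z = 0. Lengths are in mm, angles in rad, forces in N, time in s.
With the tool pointing down it reaches from about 300 to 875 mm from the base axis. Payload 4.2 kg.
Tool frame: the origin (TCP) lies midway between the tips of the shut fingers; the grasp point (between the pads) lies 19 mm behind it (robot.pinch_z is the distance from the TCP to the grasp point, in mm); y points along the fingers, x is the direction in which the jaws open and shut, and the axes are right-handed (so a half turn about y gives the same grasp; the last joint's range is limited). The gripper opens to 85 mm and grips with 20 to 120 N. Pads are 22 mm wide; open, the fingers measure 114 mm over their backs; the gripper's body (76 mm by 85 mm) begins 54 mm behind the grasp point. The pads swing forward as they close: fully open they stand 13 mm farther back than shut.
Start: joints at [-1.131, 0.32, 1.565, -0, 1.257, -0.02], TCP at [255.172, -515.295, 231.338] pointing down, gripper open.
Joint ranges: [-3.11, 3.11], [-0.84, 2.01], [0.21, 2.61], [-1.34, 4.49], [0.05, 2.63], [-2.56, 2.56]. Speed limits (rad/s): [2.57, 2.57, 3.14, 3.14, 3.14, 3.14].

### API

Orientations are given as [roll, pitch, yaw] about the fixed x, y, z axes, in that order (R = Rz(yaw) Ry(pitch) Rx(roll)).
In Python, from plant import robot gives the robot as it stands.
- The arm moves only by the tool drive_tool, never from a script. Its argument "moves" is a list of rows, each a list of 7 numbers: the shift along the world's x, y, z in units of 25 mm (1.0 is 25 mm), then the turn, a rotation vector about the world's x, y, z in units of 8 degrees (1.0 is 8 degrees), then the opening in per cent of the stroke, from 0 (shut) to 100 (fully open). A call has 1 to 8 rows; each row is the pose to reach, as a shift and turn from the pose commanded when the call began; what a row does not reach only later rows make up. A row lasts 1/10 s, in which the tool goes at most 50 mm and 8.59 degrees, less where a joint would pass 70% of its speed; a pose out of reach is approached as far as the arm can. A call with a gripper value outside its range is refused whole. The fingers move at their own pace and stop on an object; "grip_force" is the grip in N (left out, the last holds). Time passes only in rows, so rows that repeat a pose let the fingers close. It gives the time, the measured TCP pose, the force and the opening at its end, in the units of the state.
- robot.get_state(): the state, without advancing time (a new reading comes with each control period).
- robot.snapshot(name): name is "side" or "top"; returns the picture (384x512x3 uint8, red, green, blue); there is no depth.
- robot.camera_info(name): a dict with "fx", "fy", "cx", "cy" (pixels), "k1" (the pictures are not rectified: a ray, as slopes to the right and down, at radius r is drawn at 1 + k1 r^2 times it, then the intrinsics apply), "R" (3x3) and "t" (3): a world point X has camera coordinates R X + t. Camera axes: x right, y down, z forward; pixel columns grow to the right and rows downward; lengths in mm; the calibration is good to about 2 mm. A picture is of the moment at which its call begins. camera_info takes no time and is no camera call.
- robot.job_done(): hands the job in, once; it reports no verdict.
The state is a dict: "time": time; "joint_positions": joint angles; "dq": joint speeds; "effort": joint torques, N m; "tcp_pos": TCP position; "tcp_rot": TCP orientation; "force": force on the tool from outside, world axes, zero at the start; "moment": the same for the moment, N m; "gripper_width": finger opening in mm.
Only numpy, scipy, OpenCV 4.12 (cv2) and the standard library are available. Lean on these libraries where they do the work, as an engineer would, in place of code of your own. Each camera call takes 0.05 s, during which the arm holds its last target.

## Working session

There is one attempt and no reset: what is moved stays moved. The work goes in short steps, Python scripts to look and compute and a tool call to move; the robot and the scene stay as the last step left them, time stands still between calls to the robot, and variables do not carry over. Pictures are saved under pics/ and viewed, and the job is handed in when it is done.

Besides the shell and the picture viewer there is one more tool, called as name(argument=value, ...) on one line, values as JSON. drive_tool: Moves the arm, as the interface text tells. Its arguments: {"type":"object","properties":{"moves":{"type":"array"},"grip_force":{"type":"number"}},"required":["moves"]}

```bash
ls; mkdir -p pics; python3 - <<'E'
from plant import robot
import cv2
for n in("side","top"):
    im=robot.snapshot(n); cv2.imwrite(f"pics/{n}0.png",im[...,::-1])
    print(n,robot.camera_info(n))
s=robot.get_state(); print(s)
E
```

```text
pics
side {'fx': 406.14569002937844, 'fy': 406.14569002937844, 'cx': 262.10156312276837, 'cy': 190.17930512276658, 'k1': 0.05020563196769098, 'R': array([[-0.72492703, -0.68867636, -0.01434129],
       [-0.47965103,  0.51962301, -0.70705503],
       [ 0.49438415, -0.50568449, -0.70701309]]), 't': array([ 281.49909002,  462.53991568, 1085.07935621])}
top {'fx': 486.33301062596286, 'fy': 486.33301062596286, 'cx': 263.2034743851272, 'cy': 192.5562393733934, 'k1': -0.193994820427707, 'R': array([[-0.02380501, -0.99964999, -0.01154198],
       [-0.99060267,  0.02514182, -0.13444048],
       [ 0.13468361,  0.00823316, -0.99085445]]), 't': array([-111.88268256,  482.99152061, 1425.87198445])}
{'time': 0.1, 'joint_positions': array([-1.13099842e+00,  3.20217734e-01,  1.56555640e+00, -2.92484737e-06,
        1.25740073e+00, -1.99640707e-02]), 'dq': array([ 0.00045111, -0.00054893, -0.00219925, -0.00141436,  0.00118764,
       -0.00084637]), 'effort': array([ 4.85905707e-05, -4.16407943e+01, -2.34705180e+01, -4.26613803e-05,
        4.85113560e-03, -1.35993335e-05]), 'tcp_pos': array([ 254.98382463, -514.89481088,  230.57246245]), 'tcp_rot': array([-1.57076752,  0.00158195, -1.11103342]), 'force': array([ 0.0018252 , -0.12212989,  1.15782698]), 'moment': array([-0.02782465,  0.00347789,  0.05788707]), 'gripper_width': 85.20827850724648}
```

View pics/side0.png

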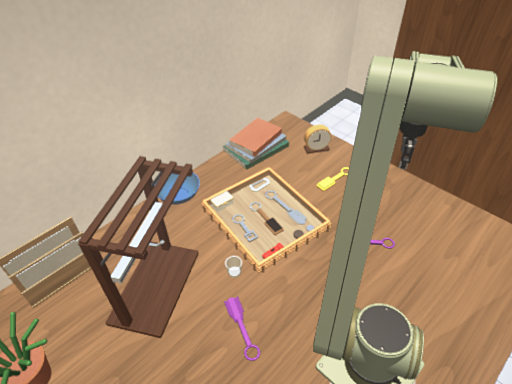

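View pics/top0.png

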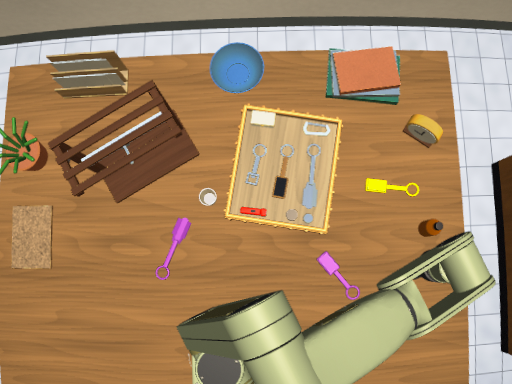

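The side view shows the rack at left (hook near 155,243) and the tray near (265,215). The top view shows the tray at about (285,168), with the opener (257,160), brush (282,172) and shoehorn (311,180) from left to right. The rack is at (125,140). I'll zoom in next.

```bash
cat > h.py <<'E'
import numpy as np, cv2
from plant import robot
def cam(n):
    c=robot.camera_info(n); return c
def proj(n,X):
    c=cam(n); p=np.asarray(c["R"])@np.asarray(X,float)+c["t"]; s=p[:2]/p[2]; s=s*(1+c["k1"]*(s@s))
    return np.array([c["fx"]*s[0]+c["cx"],c["fy"]*s[1]+c["cy"]])
def ray(n,uv):
    c=cam(n); d=np.array([(uv[0]-c["cx"])/c["fx"],(uv[1]-c["cy"])/c["fy"]]); s=d.copy()
    for _ in range(20): s=d/(1+c["k1"]*(s@s))
    R=np.asarray(c["R"]); o=-R.T@c["t"]; v=R.T@np.array([s[0],s[1],1.]); return o,v/np.linalg.norm(v)
def onz(n,uv,z):
    o,v=ray(n,uv); return o+v*(z-o[2])/v[2]
def tri(uvs,uvt):
    A=[];b=[]
    M=np.zeros((3,3));r=np.zeros(3);L=[]
    for n,uv in(("side",uvs),("top",uvt)):
        o,v=ray(n,uv);P=np.eye(3)-np.outer(v,v);M+=P;r+=P@o;L.append((o,P))
    X=np.linalg.solve(M,r); return X,[np.linalg.norm(P@(X-o)) for o,P in L]
def crop(im,x0,y0,x1,y1,k,name):
    c=cv2.resize(im[y0:y1,x0:x1],None,fx=k,fy=k,interpolation=cv2.INTER_CUBIC)
    for i in range(x0,x1,10): cv2.putText(c,str(i) if i%20==0 else "|",((i-x0)*k,8),0,.3,(0,0,255),1)
    for i in range(y0,y1,10): cv2.putText(c,str(i),(0,(i-y0)*k+4),0,.3,(0,0,255),1)
    cv2.imwrite(name,c)
def rpyR(r):
    from scipy.spatial.transform import Rotation as Q
    return Q.from_euler("xyz",r).as_matrix()
E
python3 - <<'E'
from h import *
t=cv2.imread("pics/top0.png"); s=cv2.imread("pics/side0.png")
crop(t,220,95,350,240,4,"pics/t0a.png"); crop(t,45,75,205,205,4,"pics/t0b.png")
crop(s,195,160,335,275,5,"pics/s0a.png"); crop(s,75,150,205,335,3,"pics/s0b.png")
E
```

```text
(no output)
```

View pics/t0a.png

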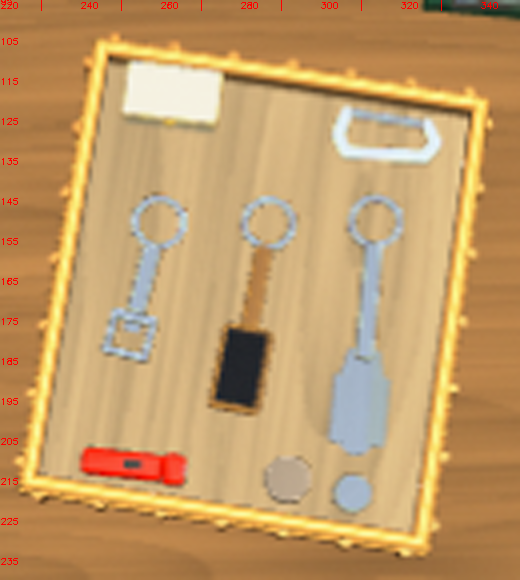

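View pics/t0b.png

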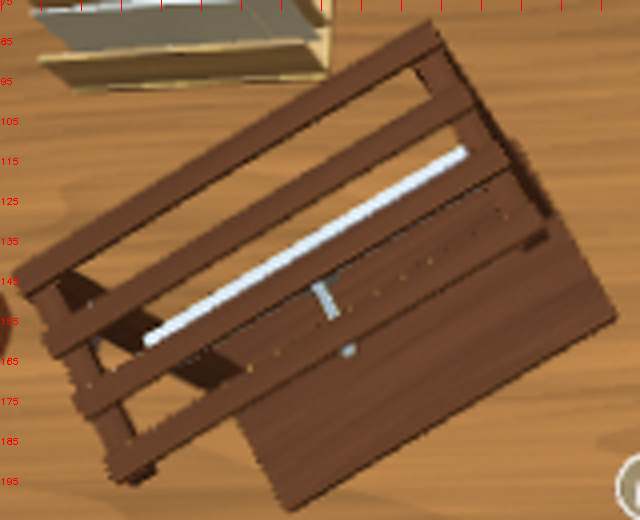

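View pics/s0a.png

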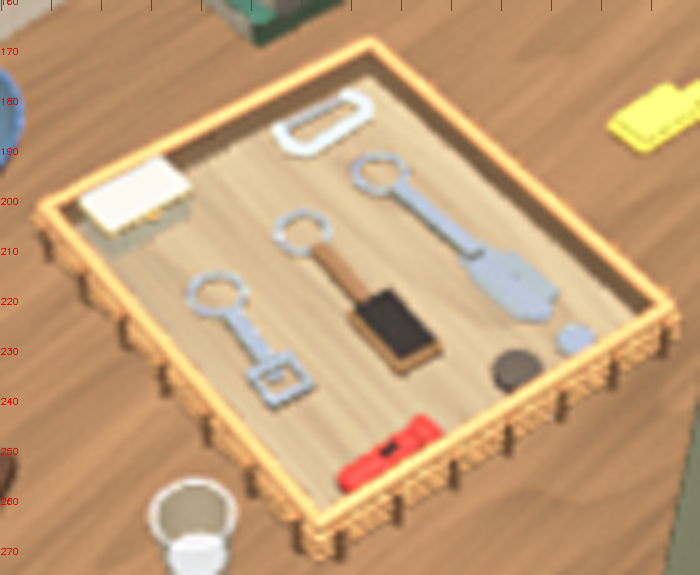

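View pics/s0b.png

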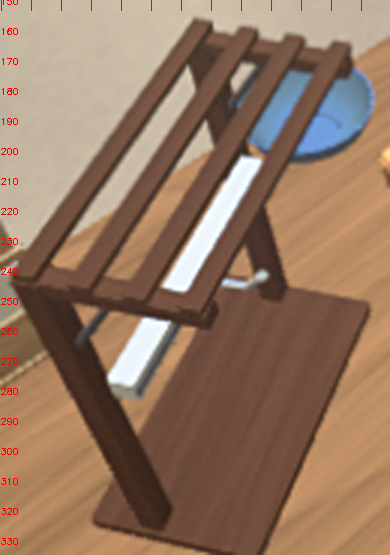

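```bash
python3 - <<'E'
from h import *
np.set_printoptions(precision=1,suppress=True)
A=onz("top",(45+145/4,75+342/4),248);B=onz("top",(161.6,112.8),248);print("rail ends",A,B,np.linalg.norm(A-B),np.degrees(np.arctan2(*(B-A)[1::-1])))
F1=onz("top",(199,154),18);F2=onz("top",(117.5,203),18);print("foot",F1,F2,np.linalg.norm(F1-F2),np.degrees(np.arctan2(*(F2-F1)[1::-1])))
print("tip",tri((162.5,241.3),(132,162.5)))
print("tip z258",onz("top",(132,162.5),258),onz("side",(162.5,241.3),258))
print("bar at", onz("top",(124.5,146),237))
f=lambda x,y:(220+x/4,95+y/4); g=lambda x,y:(195+x/5,160+y/5)
for nm,rt,ct,rs in(("opener",(159,222),(130,336),(218,295)),("brush",(268,223),(241,369),(302,233)),("shoe",(376,221),(358,408),(379,174))):
    R=onz("top",f(*rt),13);C=onz("top",f(*ct),13);S=onz("side",g(*rs),13)
    print(nm,R,C,"side ring",S,"yaw",np.degrees(np.arctan2(*(R-C)[1::-1])), tri(g(*rs),f(*rt)))
s=robot.get_state();print(s['tcp_rot'],rpyR(s['tcp_rot']))
E
```

```text
rail ends [549.2 357.  248. ] [671.  138.8 248. ] 249.9111547712273 -60.836302004866916
foot [606.8  71.2  18. ] [460.9 326.5  18. ] 294.0336798640891 119.74217033019151
tip (array([537. , 213.4, 258.7]), [np.float64(0.4172091543117506), np.float64(0.4172091543117128)])
tip z258 [536.8 213.3 258. ] [537.9 213.4 258. ]
bar at [586.7 241.  237. ]
opener [ 613.5 -116.    13. ] [525.2 -91.9  13. ] side ring [ 610.2 -113.3   13. ] yaw -15.279619260084289 (array([ 614.4, -116.3,    7.4]), [np.float64(0.5001394898748803), np.float64(0.5001394898749573)])
brush [ 610.6 -199.9   13. ] [ 497.6 -175.8   13. ] side ring [ 608.1 -196.3   13. ] yaw -12.0339615125436 (array([ 611.9, -200.1,    7.2]), [np.float64(0.05494955630870835), np.float64(0.05494955630876086)])
shoe [ 610.2 -283.1   13. ] [ 465.5 -263.7   13. ] side ring [ 607.7 -278.3   13. ] yaw -7.643931736617343 (array([ 612.1, -283.7,    5.8]), [np.float64(0.3541902903435949), np.float64(0.3541902903435921)])
[-1.6  0.  -1.1] [[ 0.4 -0.   0.9]
 [-0.9  0.   0.4]
 [-0.  -1.   0. ]]
```

```bash
cat >> h.py <<'E'
from scipy.spatial.transform import Rotation as Q
np.set_printoptions(precision=2,suppress=True)
YAW=np.radians(29.5)
e=np.array([np.cos(YAW),np.sin(YAW),0]); ry=np.array([-e[1],e[0],0]); up=np.array([0,0,1.])
TIP=np.array([537.3,213.4,258.]); ROOT=TIP+61*e-23*up
def Rgrasp(yawdeg):
    a=np.radians(yawdeg); ix=np.array([np.cos(a),np.sin(a),0]); iy=np.array([-ix[1],ix[0],0])
    return np.stack([-iy,-up,ix],1)
Rhang=np.stack([-ry,e,up],1)
def to(pos,R=None,s=None):
    s=s or robot.get_state(); R0=rpyR(s['tcp_rot']); R=R0 if R is None else R
    print("t",round(s['time'],2),"tcp",s['tcp_pos'],"F",s['force'],"w",round(s['gripper_width'],1),"q",s['joint_positions'])
    print(" units shift",(np.asarray(pos)-s['tcp_pos'])/25," turn",np.degrees(Q.from_matrix(R@R0.T).as_rotvec())/8)
E
python3 - <<'E'
from h import *
ring=np.array([609,-281.5,0]);a=np.radians(-7.6);h=ring-68*np.array([np.cos(a),np.sin(a),0]);print(h)
to(h+[0,0,120],Rgrasp(-7.6))
E
```

```text
[ 541.6  -272.51    0.  ]
t 0.1 tcp [ 254.98 -514.89  230.57] F [ 0.   -0.12  1.16] w 85.2 q [-1.13  0.32  1.57 -0.    1.26 -0.02]
 units shift [11.46  9.7  -4.42]  turn [-0.01 -0.   -4.24]
```

drive_tool(moves=[[2, 1.7, 0, 0, 0, -0.9, 50], [4, 3.4, 0, 0, 0, -1.9, 50], [6, 5.1, 0, 0, 0, -2.9, 50], [8, 6.8, -1, 0, 0, -3.9, 50], [10, 8.5, -2.5, 0, 0, -4.24, 50], [11.46, 9.7, -4, 0, 0, -4.24, 50], [11.46, 9.7, -4.4, 0, 0, -4.24, 50], [11.46, 9.7, -4.4, 0, 0, -4.24, 50]], grip_force=40)

```text
time: 0.9
tcp_pos: [535.9, -277.1, 125.9]
tcp_rot: [-1.571, -0.0, -1.703]
force: [0.2, -1.1, 0.3]
gripper_width: 42.9
```

```bash
python3 - <<'E'
from h import *
h=np.array([541.6,-272.5,0])
to(h+[0,0,9],Rgrasp(-7.6))
t=robot.snapshot("top")[...,::-1]; crop(t,220,95,350,240,4,"pics/t1.png")
s=robot.snapshot("side")[...,::-1]; crop(s,195,130,335,275,5,"pics/s1.png")
E
```

```text
t 0.9 tcp [ 535.86 -277.12  125.88] F [ 0.24 -1.08  0.26] w 42.9 q [-0.5   0.44  1.65 -0.    1.05  1.21]
 units shift [ 0.23  0.18 -4.68]  turn [ 0.   -0.   -0.01]
```

View pics/t1.png

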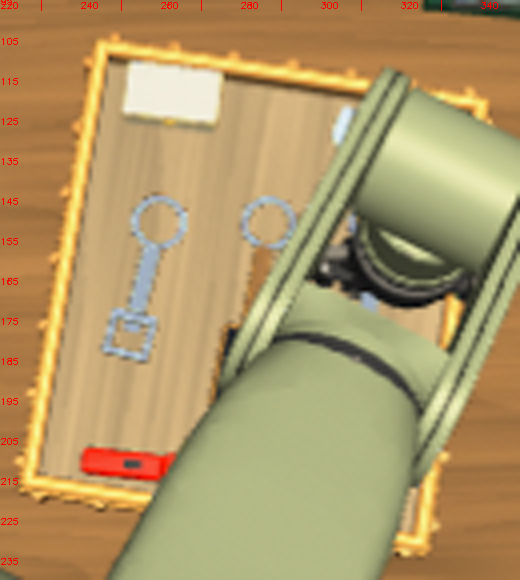

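View pics/s1.png

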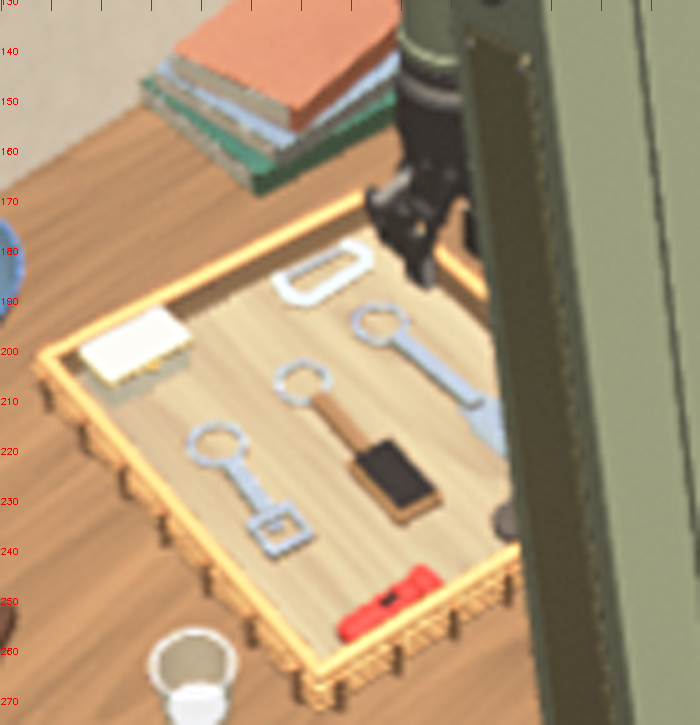

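The top view shows the gripper over the shoehorn handle with the jaws straddling it. Descending now.

drive_tool(moves=[[0, 0, -1, 0, 0, 0, 50], [0, 0, -2, 0, 0, 0, 50], [0, 0, -3, 0, 0, 0, 50], [0, 0, -3.7, 0, 0, 0, 50], [0, 0, -4.2, 0, 0, 0, 50], [0, 0, -4.45, 0, 0, 0, 50], [0, 0, -4.45, 0, 0, 0, 50], [0, 0, -4.45, 0, 0, 0, 50]])

```text
time: 1.8
tcp_pos: [535.3, -279.0, 16.6]
tcp_rot: [-1.569, -0.001, -1.703]
force: [0.0, -1.1, 0.2]
gripper_width: 42.7
```

```bash
python3 - <<'E'
from h import *
to([541.6,-272.5,9],Rgrasp(-7.6))
s=robot.snapshot("side")[...,::-1]; crop(s,195,130,335,275,5,"pics/s2.png")
E
```

```text
t 1.8 tcp [ 535.25 -279.04   16.55] F [ 0.05 -1.13  0.19] w 42.7 q [-0.5   0.57  1.76 -0.    0.81  1.2 ]
 units shift [ 0.25  0.26 -0.3 ]  turn [ 0.01  0.01 -0.  ]
```

View pics/s2.png

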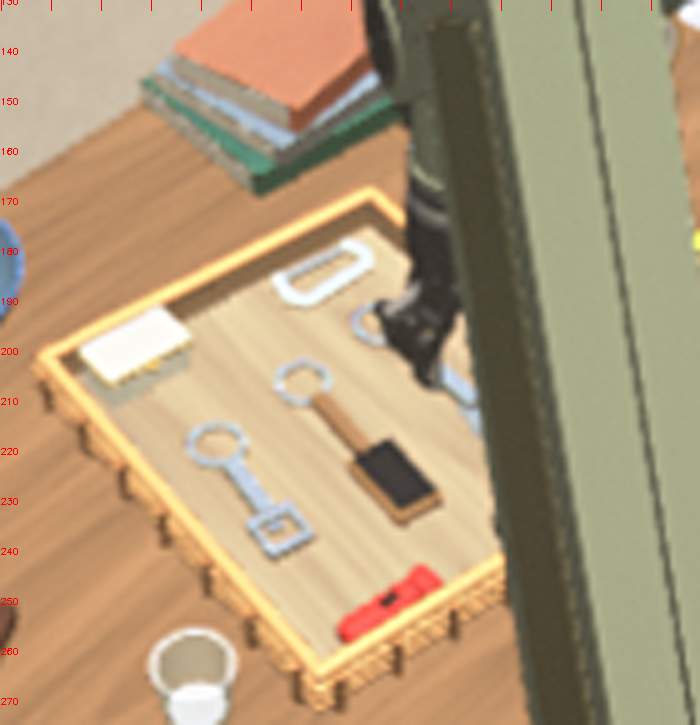

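The side view shows the fingers around the shoehorn handle near pixel (283,203). I'm about 6 mm short in x and y, so I'll correct before closing.

drive_tool(moves=[[0.25, 0.26, 0, 0, 0, 0, 50], [0.25, 0.26, -0.15, 0, 0, 0, 50], [0.25, 0.26, -0.28, 0, 0, 0, 50], [0.25, 0.26, -0.28, 0, 0, 0, 50]])

```text
time: 2.25
tcp_pos: [540.7, -271.7, 8.2]
tcp_rot: [-1.572, 0.0, -1.703]
force: [-0.2, -0.7, -0.8]
gripper_width: 42.7
```

```bash
python3 - <<'E'
from h import *
to([541.6,-272.5,9],Rgrasp(-7.6))
E
```

```text
t 2.25 tcp [ 540.71 -271.69    8.21] F [-0.22 -0.65 -0.82] w 42.7 q [-0.48  0.58  1.76 -0.    0.8   1.22]
 units shift [ 0.04 -0.03  0.03]  turn [-0.   -0.01 -0.01]
```

drive_tool(moves=[[0.03, 0, 0.04, 0, 0, 0, 0], [0.03, 0, 0.04, 0, 0, 0, 0], [0.03, 0, 0.04, 0, 0, 0, 0], [0.03, 0, 0.04, 0, 0, 0, 0], [0.03, 0, 0.04, 0, 0, 0, 0], [0.03, 0, 0.04, 0, 0, 0, 0]], grip_force=50)

```text
time: 2.85
tcp_pos: [542.0, -272.3, 10.1]
tcp_rot: [-1.57, -0.0, -1.703]
force: [-0.1, -0.4, 3.1]
gripper_width: 12.5
```

```bash
python3 - <<'E'
from h import *
to([541.6,-272.5,9],Rgrasp(-7.6))
E
```

```text
t 2.85 tcp [ 542.05 -272.3    10.08] F [-0.09 -0.42  3.11] w 12.5 q [-0.48  0.58  1.76 -0.    0.8   1.22]
 units shift [-0.02 -0.01 -0.04]  turn [ 0.  0. -0.]
```

drive_tool(moves=[[0, 0, 0.5, 0, 0, 0, 0], [0, 0, 1, 0, 0, 0, 0], [0, 0, 2, 0, 0, 0, 0], [0, 0, 3, 0, 0, 0, 0], [0, 0, 4, 0, 0, 0, 0], [0, 0, 5, 0, 0, 0, 0], [0, 0, 6, 0, 0, 0, 0], [0, 0, 6, 0, 0, 0, 0]])

```text
time: 3.65
tcp_pos: [543.8, -273.1, 164.4]
tcp_rot: [-1.563, -0.003, -1.703]
force: [0.3, 0.7, -1.4]
gripper_width: 11.8
```

```bash
python3 - <<'E'
from h import *
s=robot.snapshot("side")[...,::-1]; crop(s,195,100,335,245,5,"pics/s3.png")
L=68
c=ROOT-110*e; ringz=262
pos=np.array([c[0],c[1],ringz-L])+3*e
print(ROOT,pos)
to(pos,Rhang)
E
```

```text
[590.39 243.44 235.  ] [497.26 190.75 194.  ]
t 3.7 tcp [ 542.61 -272.47  162.01] F [-0.04  0.49 -1.73] w 12.1 q [-0.48  0.42  1.6  -0.    1.12  1.22]
 units shift [-1.81 18.53  1.28]  turn [  2.17 -11.17   3.64]
```

View pics/s3.png

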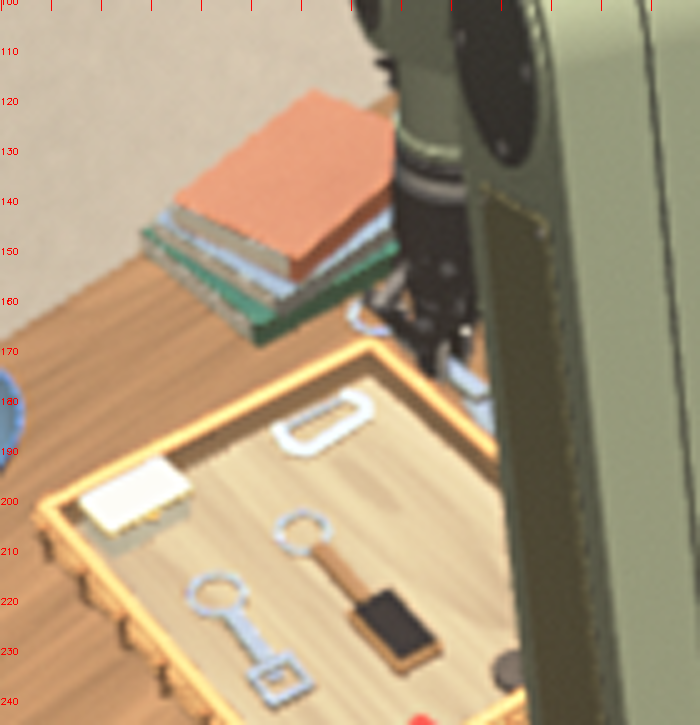

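The side view shows the shoehorn clear of the tray and held level, with its ring at about (267,163). Next I swing it upright towards the rack.

drive_tool(moves=[[-0.15, 1.5, 0.3, 0.18, -0.93, 0.3, 0], [-0.3, 3, 0.5, 0.36, -1.86, 0.6, 0], [-0.45, 4.5, 0.7, 0.54, -2.8, 0.9, 0], [-0.6, 6, 0.9, 0.72, -3.7, 1.2, 0], [-0.75, 7.5, 1, 0.9, -4.65, 1.5, 0], [-0.9, 9, 1.1, 1.08, -5.6, 1.8, 0], [-1.05, 10.5, 1.2, 1.26, -6.5, 2.1, 0], [-1.2, 12, 1.3, 1.45, -7.4, 2.4, 0]])

```text
time: 4.5
tcp_pos: [517.9, -11.6, 188.1]
tcp_rot: [-0.748, 0.158, -1.338]
force: [0.5, 1.0, -0.8]
gripper_width: 12.5
```

```bash
python3 - <<'E'
from h import *
to([497.26,190.75,194.],Rhang)
E
```

```text
t 4.5 tcp [517.9  -11.56 188.07] F [ 0.47  1.   -0.81] w 12.5 q [-0.36  0.09  2.32  1.5   0.52 -0.24]
 units shift [-0.83  8.09  0.24]  turn [ 0.95 -5.38  1.5 ]
```

drive_tool(moves=[[-0.15, 1.5, 0.1, 0.16, -0.9, 0.25, 0], [-0.3, 3, 0.15, 0.32, -1.8, 0.5, 0], [-0.45, 4.5, 0.2, 0.48, -2.7, 0.75, 0], [-0.6, 6, 0.24, 0.64, -3.6, 1, 0], [-0.75, 7.5, 0.24, 0.8, -4.5, 1.25, 0], [-0.83, 8.1, 0.24, 0.95, -5.38, 1.5, 0], [-0.83, 8.1, 0.24, 0.95, -5.38, 1.5, 0], [-0.83, 8.1, 0.24, 0.95, -5.38, 1.5, 0]])

```text
time: 5.3
tcp_pos: [551.0, 200.8, 208.4]
tcp_rot: [-0.01, -0.001, -1.032]
force: [0.5, 0.0, -1.8]
gripper_width: 12.7
```

```bash
python3 - <<'E'
from h import *
to([497.26,190.75,194.],Rhang)
for n in("side","top"):
    im=robot.snapshot(n)[...,::-1]; cv2.imwrite(f"pics/{n}4.png",im)
E
```

```text
t 5.3 tcp [550.96 200.77 208.36] F [ 0.53  0.01 -1.83] w 12.7 q [ 0.09  0.61  2.61  2.69  1.64 -1.61]
 units shift [-2.15 -0.4  -0.57]  turn [ 0.04 -0.05 -0.17]
```

View pics/side4.png

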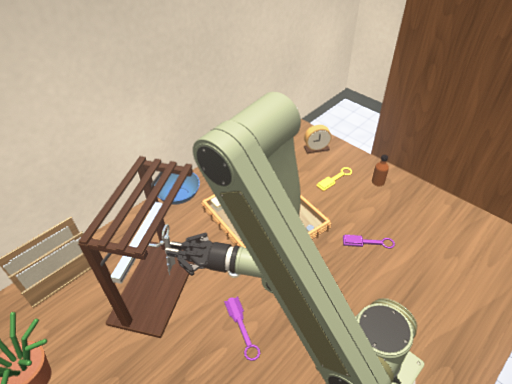

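View pics/top4.png

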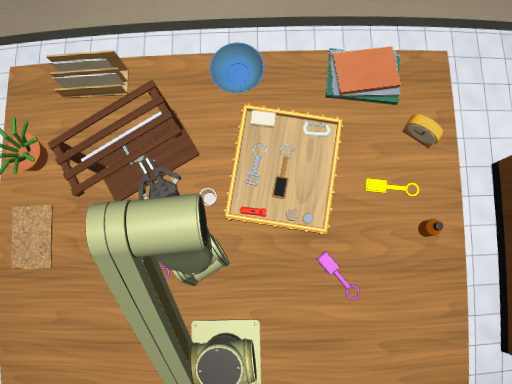

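The side view shows the shoehorn upright at the front of the rack, ring near (165,235), with the arm folded to joint 3's limit of 2.61. The top view shows the gripper at (158,175). So I can't reach my planned standoff. I'll fit a quick arm model from the logged states to see which approach poses are reachable.

```bash
cat > kin.py <<'E'
from h import *
from scipy.optimize import least_squares
def Rz(a): return Q.from_euler("z",a).as_matrix()
def Ry(a): return Q.from_euler("y",a).as_matrix()
# angles: arm up at 0, j2,j3,j5 pitch forward; j4 roll about forearm, j6 roll
def fk(q,p):
    d1,a1,d2,L1,L2,T=p
    R=Rz(q[0]); x=np.array([0,0,d1])+R@[a1,d2,0]
    R=R@Ry(q[1]); x=x+R@[0,0,L1]
    R=R@Ry(q[2]); x=x+R@[0,0,L2]
    R=R@Rz(q[3])@Ry(q[4]); x=x+R@[0,0,T]
    R=R@Rz(q[5])
    # tool: y=approach(z), x = ?
    return x,R
E
python3 - <<'E'
from kin import *
s=robot.get_state()
D=[([-1.13099842e+00,3.20217734e-01,1.56555640e+00,0,1.25740073,-1.99640707e-02],[254.98,-514.89,230.57],[-1.57076752,0.00158195,-1.11103342],1),
([-0.48,.58,1.76,0,.80,1.22],[542.05,-272.3,10.08],[-1.57,0,-1.703],.2),
([-0.48,.42,1.60,0,1.12,1.22],[542.61,-272.47,162.0],None,.2),
([-0.36,.09,2.32,1.5,.52,-.24],[517.9,-11.56,188.07],[-.748,.158,-1.338],.2),
(s['joint_positions'],s['tcp_pos'],s['tcp_rot'],1)]
print(s['joint_positions'],s['tcp_pos'],s['tcp_rot'])
f=lambda p: np.concatenate([w*(fk(q,p)[0]-x) for q,x,r,w in D])
o=least_squares(f,[300,0,10,450,450,200]); print(o.x,"\n",o.fun.reshape(-1,3))
for q,x,r,w in D:
    if r is not None: print(fk(q,o.x)[1].T@rpyR(r))
E
```

```text
[ 0.09  0.62  2.61  2.7   1.63 -1.6 ] [553.26 197.5  200.68] [-0.03  0.01 -1.04]
[213.41  29.32  10.64 492.73 409.07 322.08] 
 [[-1.46  1.08  1.72]
 [-2.09  1.51  1.77]
 [-1.24  1.04  0.32]
 [ 6.72 -2.82 -0.77]
 [ 0.89  0.85 -1.98]]
[[-1.  0.  0.]
 [ 0. -0.  1.]
 [ 0.  1.  0.]]
[[-1.  0. -0.]
 [-0. -0.  1.]
 [ 0.  1.  0.]]
[[-1.    0.    0.01]
 [ 0.01 -0.    1.  ]
 [ 0.    1.    0.  ]]
[[-1. -0. -0.]
 [-0.  0.  1.]
 [-0.  1. -0.]]
```

The fit is good: orientation is exact and position is within a few mm. With a level tool, the wrist can't get close enough to the base for the ring to clear the tip. Pitching the tool about 20° down, with the ring leaning forward, raises the wrist and makes it reachable. I'll write a small IK check before moving, and check where the ring is relative to the tip now.

```bash
cat >> kin.py <<'E'
P=np.array([213.41,29.32,10.64,492.73,409.07,322.08])
LO=np.array([-3.11,-.84,.21,-1.34,.05,-2.56]);HI=np.array([3.11,2.01,2.61,4.49,2.63,2.56])
M=np.array([[-1,0,0],[0,0,1],[0,1,0.]])
def ik(pos,R,q0):
    def f(q):
        x,Rr=fk(q,P); return np.concatenate([(x-pos),300*Q.from_matrix((Rr@M).T@R).as_rotvec()])
    o=least_squares(f,np.clip(q0,LO+.01,HI-.01),bounds=(LO,HI)); return o.x,np.abs(o.fun).max()
def Rpit(p,yaw=0):  # pitch down p deg, extra yaw
    ax=Q.from_rotvec(ry*np.radians(p)).as_matrix(); return Rz(np.radians(yaw))@ax@Rhang
def tcp_for_ring(x,z,p,L,tipoff=3,lat=0,yaw=0):
    R=Rpit(p,yaw); ring=ROOT+x*e+lat*ry; ring[2]=z
    return ring-L*R[:,2]+tipoff*R[:,1],R
E
python3 - <<'E'
from kin import *
s=robot.get_state(); q=s['joint_positions']
print(s['force'],s['tcp_pos'])
for L in(68,53,46):
  for p in(0,10,20,30):
    print(L,p,[(x,round(ik(*tcp_for_ring(x,z,p,L),q)[1],1)) for x,z in((-85,262),(-72,262),(-61,260),(-50,248),(-40,236),(-20,226),(-8,224))])
im=robot.snapshot("side")[...,::-1]; crop(im,110,190,240,310,5,"pics/s5.png")
im=robot.snapshot("top")[...,::-1]; crop(im,90,110,220,240,5,"pics/t5.png")
E
```

```text
[-0.24 -0.27 -2.1 ] [553.26 197.5  200.68]
68 0 [(-85, np.float64(29.9)), (-72, np.float64(20.3)), (-61, np.float64(11.4)), (-50, np.float64(1.2)), (-40, np.float64(0.0)), (-20, np.float64(0.0)), (-8, np.float64(0.0))]
68 10 [(-85, np.float64(28.7)), (-72, np.float64(20.9)), (-61, np.float64(14.0)), (-50, np.float64(7.5)), (-40, np.float64(0.4)), (-20, np.float64(0.0)), (-8, np.float64(0.0))]
68 20 [(-85, np.float64(10.9)), (-72, np.float64(5.2)), (-61, np.float64(0.3)), (-50, np.float64(0.0)), (-40, np.float64(0.0)), (-20, np.float64(0.0)), (-8, np.float64(0.0))]
68 30 [(-85, np.float64(0.0)), (-72, np.float64(0.0)), (-61, np.float64(0.0)), (-50, np.float64(0.0)), (-40, np.float64(0.0)), (-20, np.float64(0.0)), (-8, np.float64(0.0))]
53 0 [(-85, np.float64(31.0)), (-72, np.float64(21.2)), (-61, np.float64(12.3)), (-50, np.float64(2.6)), (-40, np.float64(0.0)), (-20, np.float64(0.0)), (-8, np.float64(0.0))]
53 10 [(-85, np.float64(23.7)), (-72, np.float64(16.3)), (-61, np.float64(9.7)), (-50, np.float64(3.9)), (-40, np.float64(0.0)), (-20, np.float64(0.0)), (-8, np.float64(0.0))]
53 
[... 344 characters left out ...]

46 0 [(-85, np.float64(31.0)), (-72, np.float64(21.2)), (-61, np.float64(12.4)), (-50, np.float64(3.0)), (-40, np.float64(0.0)), (-20, np.float64(0.0)), (-8, np.float64(0.0))]
46 10 [(-85, np.float64(21.3)), (-72, np.float64(14.0)), (-61, np.float64(7.6)), (-50, np.float64(2.0)), (-40, np.float64(0.0)), (-20, np.float64(0.0)), (-8, np.float64(0.0))]
46 20 [(-85, np.float64(2.7)), (-72, np.float64(0.0)), (-61, np.float64(0.0)), (-50, np.float64(0.0)), (-40, np.float64(0.0)), (-20, np.float64(0.0)), (-8, np.float64(0.0))]
46 30 [(-85, np.float64(0.0)), (-72, np.float64(0.0)), (-61, np.float64(0.0)), (-50, np.float64(0.0)), (-40, np.float64(0.0)), (-20, np.float64(0.0)), (-8, np.float64(0.0))]
```

View pics/s5.png

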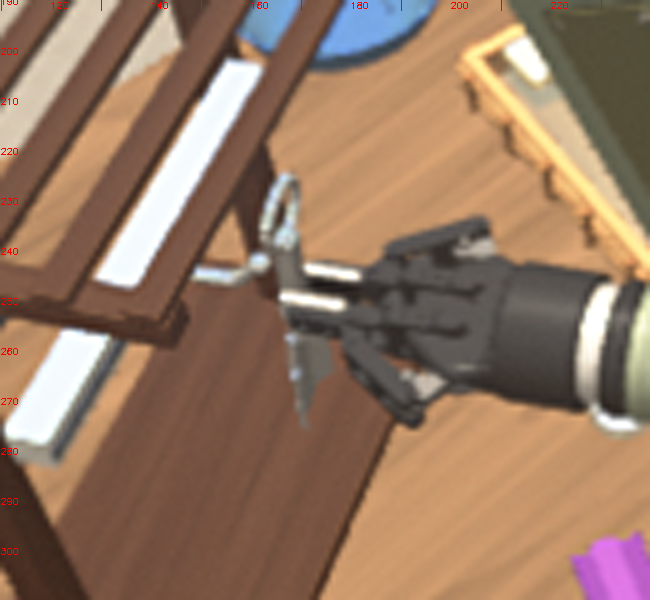

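View pics/t5.png

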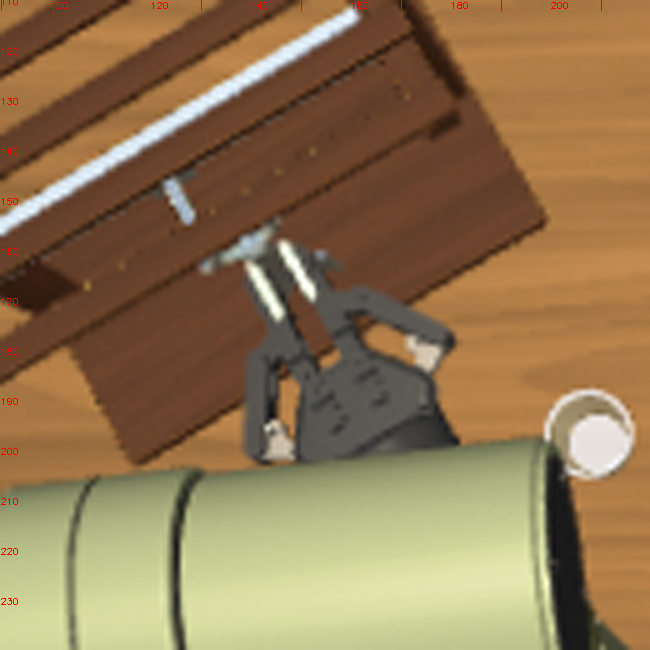

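The ring (side 167,231; top 141,159) is right beside the hook tip (side 162,241). I'll shift it sideways away from the hook first, then pitch and retreat.

drive_tool(moves=[[0.3, -0.52, 0.1, 0, 0, 0, 0], [0.6, -1.04, 0.2, 0, 0, 0, 0], [0.9, -1.5, 0.2, 0, 0, 0, 0], [0.9, -1.5, 0.2, 0, 0, 0, 0]])

```text
time: 5.9
tcp_pos: [574.6, 157.4, 217.7]
tcp_rot: [-0.008, -0.003, -1.043]
force: [0.1, -0.2, -1.7]
gripper_width: 12.1
```

```bash
python3 - <<'E'
from kin import *
X=tri((167,231.2),(141,159))[0]; T=np.array([553.26,197.5,200.68]); d=X-T; print("ring-TCP e,ry,up:",d@e,d@ry,d[2])
to(*tcp_for_ring(-85,265,30,68,lat=-40))
E
```

```text
ring-TCP e,ry,up: -12.068259390089128 -3.9930996372446463 69.2823447391338
t 5.9 tcp [574.6  157.39 217.73] F [ 0.09 -0.18 -1.74] w 12.1 q [-0.05  0.57  2.56  2.57  1.56 -1.57]
 units shift [-2.63 -0.24 -0.52]  turn [-1.82  3.21 -0.1 ]
```

drive_tool(moves=[[-0.6, -0.05, -0.1, -0.45, 0.8, 0, 0], [-1.2, -0.1, -0.2, -0.9, 1.6, 0, 0], [-1.8, -0.15, -0.3, -1.35, 2.4, -0.05, 0], [-2.4, -0.2, -0.45, -1.8, 3.2, -0.1, 0], [-2.63, -0.24, -0.52, -1.82, 3.21, -0.1, 0], [-2.63, -0.24, -0.52, -1.82, 3.21, -0.1, 0], [-2.63, -0.24, -0.52, -1.82, 3.21, -0.1, 0]])

```text
time: 6.6
tcp_pos: [507.5, 153.8, 202.4]
tcp_rot: [-0.524, 0.004, -1.054]
force: [0.9, -0.5, -1.8]
gripper_width: 12.1
```

```bash
python3 - <<'E'
from kin import *
to(*tcp_for_ring(-85,265,30,68,lat=-40))
to(*tcp_for_ring(-85,265,30,68,lat=0))
im=robot.snapshot("side")[...,::-1]; crop(im,110,190,240,310,5,"pics/s6.png")
im=robot.snapshot("top")[...,::-1]; crop(im,90,110,220,240,5,"pics/t6.png")
E
```

```text
t 6.6 tcp [507.55 153.75 202.36] F [ 0.93 -0.52 -1.82] w 12.1 q [ 0.02  0.12  2.47  2.31  0.59 -1.09]
 units shift [ 0.05 -0.1   0.09]  turn [-0.02 -0.02 -0.02]
t 6.6 tcp [507.55 153.75 202.36] F [ 0.93 -0.52 -1.82] w 12.1 q [ 0.02  0.12  2.47  2.31  0.59 -1.09]
 units shift [-0.74  1.29  0.09]  turn [-0.02 -0.02 -0.02]
```

View pics/s6.png

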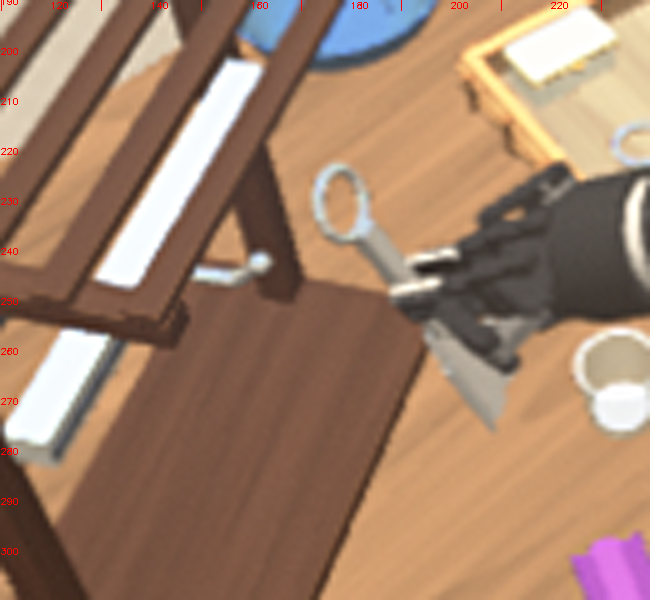

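View pics/t6.png

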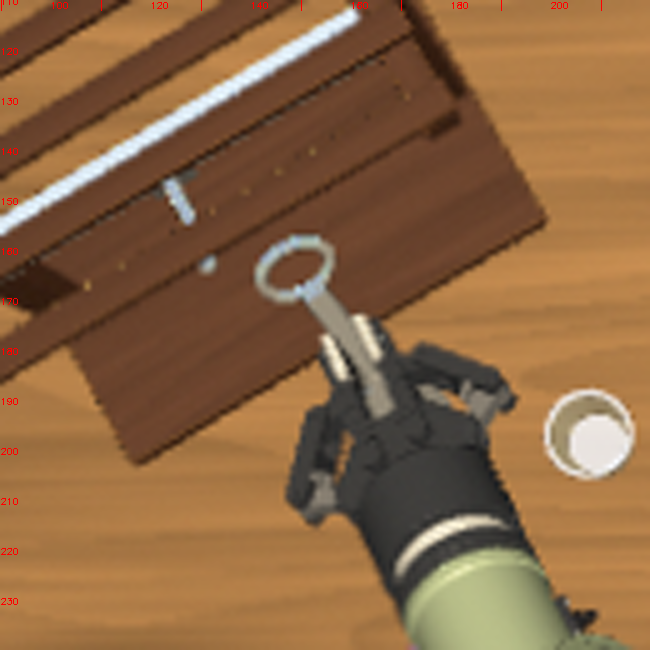

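```bash
cat >> kin.py <<'E'
def loc(X): d=np.asarray(X)-ROOT; return np.array([d@e,d@ry,X[2]])
E
python3 - <<'E'
from kin import *
s=robot.get_state();R=rpyR(s['tcp_rot']);T=s['tcp_pos']
X,er=tri((178.2,230.6),(148.8,163.6)); print("ring seen",loc(X),er,"TCP",loc(T))
print("ring in tool frame",R.T@(X-T),"expected",R.T@(T+68*R[:,2]-3*R[:,1]-T))
X2,er=tri((162.0,242.3),(131.4,162.8));print("tip",loc(X2),er)
to(*tcp_for_ring(-80,265,30,68,lat=0))
E
```

```text
ring seen [-89.75 -37.63 265.49] [np.float64(0.14604745689319312), np.float64(0.14604745689304013)] TCP [-115.86  -37.8   200.81]
ring in tool frame [-0.47 -9.96 69.04] expected [-0. -3. 68.]
tip [-60.45   2.24 256.81] [np.float64(0.4720377486500359), np.float64(0.4720377486501587)]
t 6.7 tcp [508.17 153.49 200.81] F [ 0.67 -0.14 -1.59] w 12.5 q [ 0.02  0.12  2.46  2.31  0.59 -1.09]
 units shift [-0.59  1.4   0.15]  turn [-0.02 -0.04 -0.01]
```

```bash
python3 - <<'E'
from kin import *
X=tri((167,231.2),(141,159))[0]
T=np.array([553.26,197.5,200.68])
for t in(0,4,8):
    d=np.cos(np.radians(t))*up-np.sin(np.radians(t))*e
    a=[(proj("side",X+k*d)-[110,190])*5 for k in(22,-60,-178)];print(t,a)
E
```

```text
0 [array([282.4 , 179.99]), array([309.41, 277.03]), array([343.54, 400.35])]
4 [array([285.19, 180.58]), array([302.2 , 275.46]), array([323.61, 395.82])]
8 [array([288. , 181.3]), array([294.93, 273.57]), array([303.57, 390.48])]
```

The shoehorn is tilted about 6–7° in the grip, with the ring leaning towards the robot. I'll use the measured ring offset in the tool frame, (0,-10,69), and plan the path with that.

```bash
cat >> kin.py <<'E'
def tr(x,z,p,off,lat=1,yaw=0):
    R=Rpit(p,yaw); ring=ROOT+x*e+lat*ry; ring[2]=z
    return ring-R@np.asarray(off,float),R
def path(wps,off,lat=1):
    s=robot.get_state();R0=rpyR(s['tcp_rot']);q=s['joint_positions']
    print("t",round(s['time'],2),"ring now",loc(s['tcp_pos']+R0@np.asarray(off,float)),"F",s['force'],"q",q)
    for x,z,p in wps:
        pos,R=tr(x,z,p,off,lat); q,er=ik(pos,R,q)
        print((x,z,p),(pos-s['tcp_pos'])/25,np.degrees(Q.from_matrix(R@R0.T).as_rotvec())/8,"ikerr",round(er,1),"q3,q5",q[2],q[4])
E
python3 - <<'E'
from kin import *
path([(-85,262,30),(-72,261,29),(-61,259,27),(-52,250,24),(-44,243,20),(-34,234,16),(-24,231,12),(-14,229,8)],(0,-10,69))
E
```

```text
t 6.7 ring now [-89.8  -38.1  265.47] F [ 0.67 -0.14 -1.59] q [ 0.02  0.12  2.46  2.31  0.59 -1.09]
(-85, 262, 30) [-0.59  1.45 -0.14] [-0.02 -0.04 -0.01] ikerr 0.0 q3,q5 2.5643975530102265 0.5482538702419766
(-72, 261, 29) [-0.1   1.73 -0.2 ] [ 0.04 -0.15 -0.01] ikerr 0.0 q3,q5 2.5498177479714026 0.5823793985804872
(-61, 259, 27) [ 0.37  1.99 -0.31] [ 0.16 -0.37 -0.01] ikerr 0.0 q3,q5 2.5483275243731445 0.6593834423620429
(-52, 250, 24) [ 0.8   2.24 -0.72] [ 0.35 -0.69 -0.01] ikerr 0.0 q3,q5 2.5628597960740507 0.8060475893833663
(-44, 243, 20) [ 1.24  2.49 -1.04] [ 0.6  -1.13 -0.01] ikerr 0.0 q3,q5 2.5761442218756536 0.9876743083483736
(-34, 234, 16) [ 1.76  2.78 -1.44] [ 0.84 -1.56 -0.02] ikerr 0.0 q3,q5 2.5742308592160663 1.1695128183034311
(-24, 231, 12) [ 2.27  3.07 -1.58] [ 1.09 -2.   -0.02] ikerr 0.0 q3,q5 2.558557476943628 1.3165103084652618
(-14, 229, 8) [ 2.79  3.36 -1.66] [ 1.34 -2.43 -0.02] ikerr 0.0 q3,q5 2.5332673497041505 1.4467475762451154
```

drive_tool(moves=[[-0.2, 0.48, -0.05, 0, 0, 0, 0], [-0.4, 0.96, -0.1, 0, 0, 0, 0], [-0.59, 1.45, -0.14, -0.02, -0.04, 0, 0], [-0.59, 1.45, -0.14, -0.02, -0.04, 0, 0], [-0.59, 1.45, -0.14, -0.02, -0.04, 0, 0]])

```text
time: 7.2
tcp_pos: [493.9, 189.8, 196.6]
tcp_rot: [-0.525, 0.0, -1.054]
force: [-1.1, 0.3, -1.4]
gripper_width: 12.3
```

```bash
python3 - <<'E'
from kin import *
path([(-85,262,30),(-72,261,29),(-61,259,27),(-52,250,24),(-44,243,20),(-34,234,16),(-24,231,12),(-14,229,8)],(0,-10,69))
im=robot.snapshot("side")[...,::-1]; crop(im,110,190,240,310,5,"pics/s7.png")
im=robot.snapshot("top")[...,::-1]; crop(im,90,110,220,240,5,"pics/t7.png")
E
```

```text
t 7.2 ring now [-84.44   0.85 261.33] F [-1.12  0.3  -1.45] q [ 0.16  0.12  2.49  2.55  0.57 -1.24]
(-85, 262, 30) [-0.02 -0.    0.03] [ 0.   -0.01 -0.01] ikerr 0.0 q3,q5 2.564397553010226 0.5482538702419767
(-72, 261, 29) [ 0.47  0.28 -0.03] [ 0.06 -0.12 -0.01] ikerr 0.0 q3,q5 2.5498177479714026 0.5823793985804868
(-61, 259, 27) [ 0.94  0.54 -0.15] [ 0.19 -0.34 -0.01] ikerr 0.0 q3,q5 2.5483275243731454 0.6593834423620433
(-52, 250, 24) [ 1.37  0.78 -0.55] [ 0.37 -0.66 -0.01] ikerr 0.0 q3,q5 2.5628597960740502 0.8060475893833662
(-44, 243, 20) [ 1.81  1.03 -0.87] [ 0.62 -1.1  -0.01] ikerr 0.0 q3,q5 2.5761442218756536 0.9876743083483739
(-34, 234, 16) [ 2.33  1.33 -1.27] [ 0.87 -1.53 -0.01] ikerr 0.0 q3,q5 2.574230859216066 1.169512818303431
(-24, 231, 12) [ 2.84  1.62 -1.41] [ 1.11 -1.97 -0.02] ikerr 0.0 q3,q5 2.5585574769436286 1.316510308465262
(-14, 229, 8) [ 3.36  1.91 -1.49] [ 1.36 -2.4  -0.02] ikerr 0.0 q3,q5 2.5332673497041505 1.4467475762451154
```

View pics/s7.png

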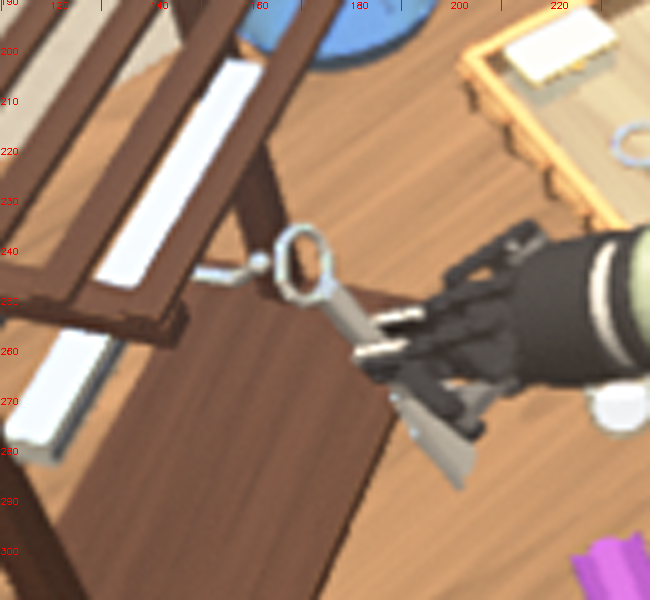

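View pics/t7.png

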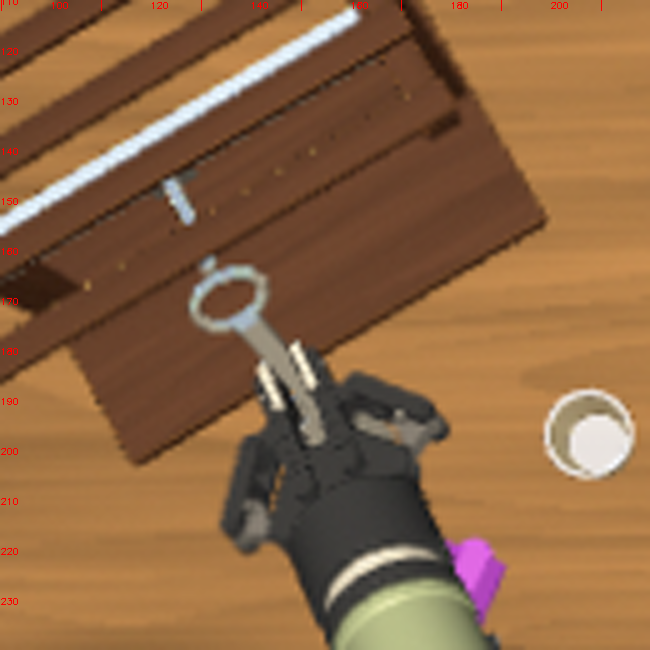

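```bash
python3 - <<'E'
from kin import *
s=robot.get_state();R=rpyR(s['tcp_rot']);T=s['tcp_pos']
X,er=tri((170.4,242.8),(135.8,169.6)); print("ring seen",loc(X),er,R.T@(X-T))
X,er=tri((162.2,242.2),(131.6,162.9)); print("tip seen",loc(X),er)
print(loc(onz("top",(90+173/5,110+180/5),236)),loc(onz("top",(90+189/5,110+221/5),239)))
E
```

```text
ring seen [-83.27   0.34 259.12] [np.float64(0.3132775227543715), np.float64(0.3132775227544262)] [-0.13 -7.63 67.06]
tip seen [-60.94   1.91 256.94] [np.float64(0.5291644287158491), np.float64(0.5291644287158486)]
[ -4.16  -0.39 236.  ] [-29.57   2.18 239.  ]
```

Ring and tip agree to within 2 mm in both views: ring at (-83, 0.3, 259), tip at (-61, 1.9, 257) in rack terms. Threading the ring on.

drive_tool(moves=[[0.22, 0.14, -0.01, 0.03, -0.05, 0, 0], [0.47, 0.29, -0.02, 0.06, -0.12, 0, 0], [0.7, 0.42, -0.05, 0.12, -0.22, 0, 0], [0.94, 0.56, -0.12, 0.19, -0.34, 0, 0], [1.15, 0.68, -0.32, 0.28, -0.5, 0, 0], [1.37, 0.8, -0.52, 0.37, -0.66, 0, 0], [1.6, 0.93, -0.7, 0.5, -0.88, 0, 0], [1.81, 1.05, -0.84, 0.62, -1.1, 0, 0]])

```text
time: 8.1
tcp_pos: [540.5, 215.9, 176.6]
tcp_rot: [-0.345, -0.002, -1.055]
force: [-1.6, -0.0, -1.5]
gripper_width: 12.5
```

```bash
python3 - <<'E'
from kin import *
path([(-44,243,20),(-34,234,16),(-24,231,12),(-14,229,8),(-10,229,7)],(0,-9,68.5))
im=robot.snapshot("side")[...,::-1]; crop(im,110,190,240,310,5,"pics/s8.png")
im=robot.snapshot("top")[...,::-1]; crop(im,90,110,220,240,5,"pics/t8.png")
E
```

```text
t 8.1 ring now [-42.32   0.79 244.1 ] F [-1.64 -0.03 -1.53] q [ 0.2   0.36  2.53  2.79  0.99 -1.48]
(-44, 243, 20) [-0.08 -0.03 -0.04] [-0.    0.04 -0.  ] ikerr 0.0 q3,q5 2.577343531434567 0.985428552298184
(-34, 234, 16) [ 0.44  0.26 -0.44] [ 0.24 -0.4  -0.  ] ikerr 0.0 q3,q5 2.5758650024303837 1.1680409473925624
(-24, 231, 12) [ 0.95  0.55 -0.58] [ 0.49 -0.84 -0.  ] ikerr 0.0 q3,q5 2.560522921094394 1.3158039487760607
(-14, 229, 8) [ 1.47  0.85 -0.67] [ 0.73 -1.27 -0.  ] ikerr 0.0 q3,q5 2.5354961624849097 1.4467671835351643
(-10, 229, 7) [ 1.65  0.95 -0.67] [ 0.8  -1.38 -0.  ] ikerr 0.0 q3,q5 2.524358124916158 1.4721543765543077
```

View pics/s8.png

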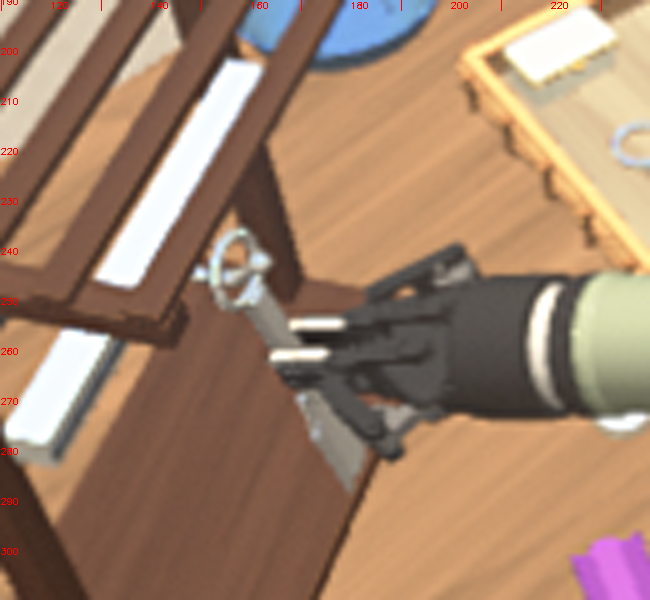

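View pics/t8.png

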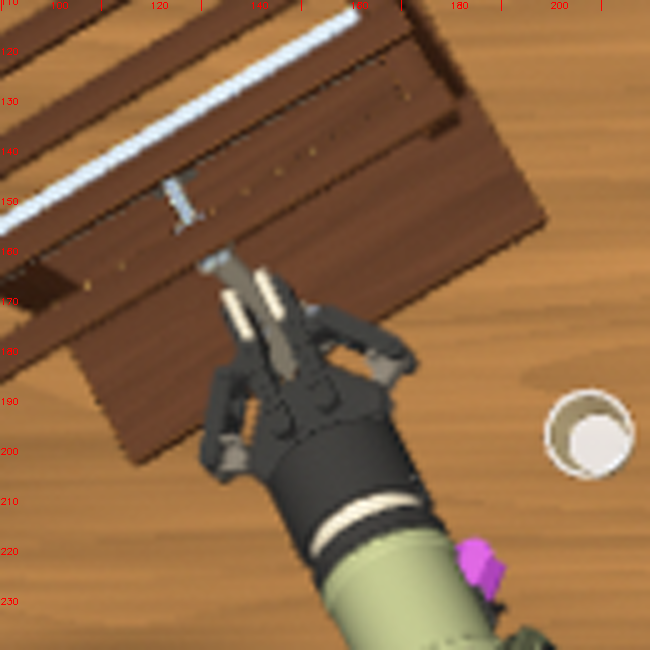

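The side view shows the tip (162,242) through the ring, with the ring centred at (157,244). Moving it in and straightening.

drive_tool(moves=[[0.2, 0.12, -0.15, 0.12, -0.2, 0, 0], [0.44, 0.26, -0.36, 0.24, -0.4, 0, 0], [0.7, 0.4, -0.5, 0.36, -0.62, 0, 0], [0.95, 0.55, -0.58, 0.49, -0.84, 0, 0], [1.2, 0.7, -0.63, 0.61, -1.05, 0, 0], [1.47, 0.85, -0.67, 0.73, -1.27, 0, 0], [1.65, 0.95, -0.67, 0.8, -1.38, 0, 0], [1.65, 0.95, -0.67, 0.8, -1.38, 0, 0]])

```text
time: 9.0
tcp_pos: [581.4, 240.0, 159.6]
tcp_rot: [-0.124, 0.001, -1.054]
force: [-0.4, -0.8, -2.0]
gripper_width: 12.1
```

```bash
python3 - <<'E'
from kin import *
path([(-9,229,7),(-9,224,7)],(0,-9,68.5))
im=robot.snapshot("side")[...,::-1]; crop(im,110,190,240,310,5,"pics/s9.png")
im=robot.snapshot("top")[...,::-1]; crop(im,90,110,220,240,5,"pics/t9.png")
E
```

```text
t 9.0 ring now [-10.     1.39 228.68] F [-0.38 -0.81 -2.  ] q [ 0.23  0.64  2.53  2.86  1.47 -1.58]
(-9, 229, 7) [0.05 0.01 0.01] [ 0.   -0.01 -0.01] ikerr 0.0 q3,q5 2.5219901820885853 1.469810425140387
(-9, 224, 7) [ 0.05  0.01 -0.19] [ 0.   -0.01 -0.01] ikerr 0.0 q3,q5 2.5212752595146535 1.4858908168398657
```

View pics/s9.png

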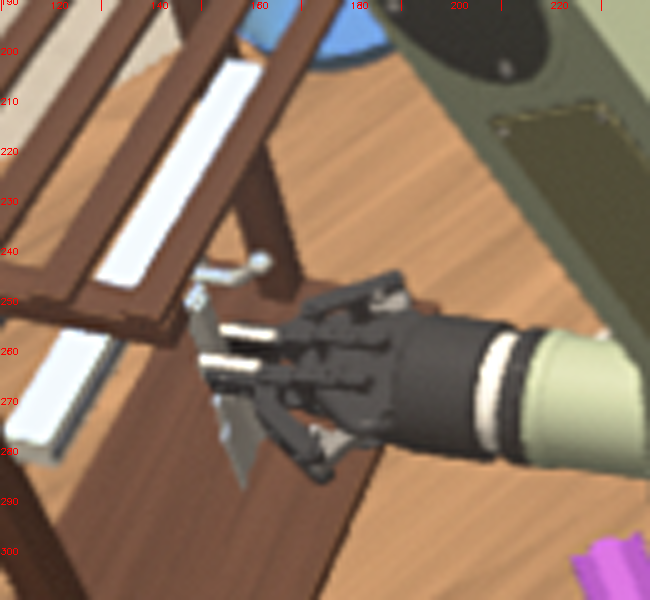

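View pics/t9.png

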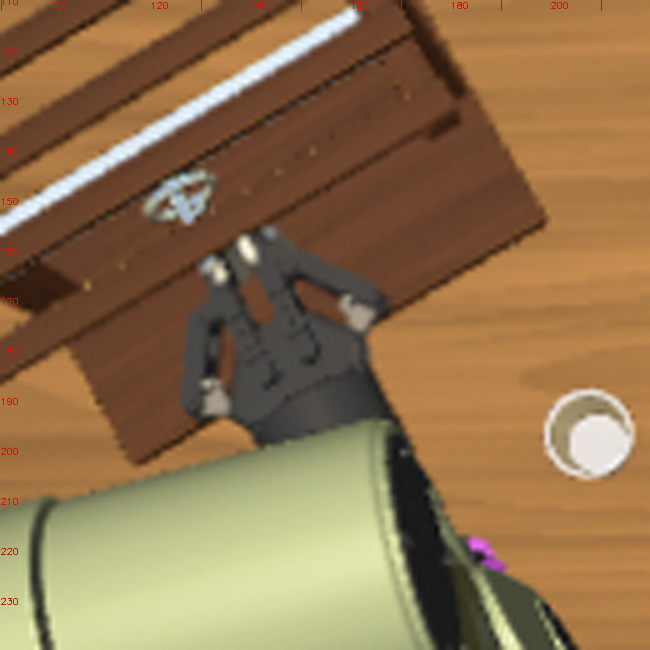

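The ring is on the bar (top 126,149). Lowering in small steps while watching the force.

drive_tool(moves=[[0.05, 0.01, -0.06, 0, 0, 0, 0], [0.05, 0.01, -0.12, 0, 0, 0, 0], [0.05, 0.01, -0.16, 0, 0, 0, 0], [0.05, 0.01, -0.16, 0, 0, 0, 0], [0.05, 0.01, -0.16, 0, 0, 0, 0]])

```text
time: 9.6
tcp_pos: [581.8, 240.0, 156.0]
tcp_rot: [-0.124, 0.001, -1.054]
force: [-0.2, 0.7, -1.4]
gripper_width: 12.2
```

```bash
python3 - <<'E'
from kin import *
path([(-9,224,7)],(0,-9,68.5))
print(loc(onz("top",(126,149.4),228)))
im=robot.snapshot("side")[...,::-1]; crop(im,130,220,200,300,8,"pics/s10.png")
E
```

```text
t 9.6 ring now [ -9.65   1.19 225.05] F [-0.21  0.68 -1.39] q [ 0.23  0.65  2.53  2.86  1.48 -1.58]
(-9, 224, 7) [ 0.03  0.01 -0.04] [ 0.   -0.02 -0.01] ikerr 0.0 q3,q5 2.521275259514654 1.4858908168398612
[-11.57   1.84 228.  ]
```

View pics/s10.png

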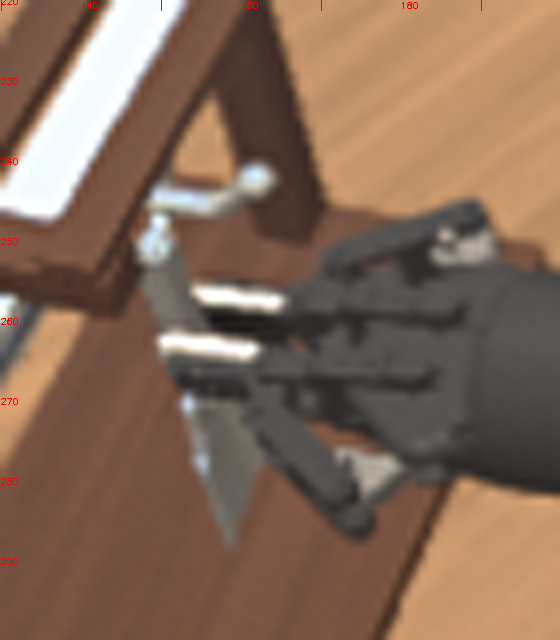

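drive_tool(moves=[[0, 0, -0.04, 0, 0, 0, 0], [0, 0, -0.08, 0, 0, 0, 0], [0, 0, -0.1, 0, 0, 0, 0], [0, 0, -0.1, 0, 0, 0, 0]])

```text
time: 10.05
tcp_pos: [582.0, 240.1, 153.8]
tcp_rot: [-0.123, 0.001, -1.054]
force: [-0.1, 0.3, 0.9]
gripper_width: 12.0
```

```bash
python3 - <<'E'
from kin import *
path([(-9,222,7)],(0,-9,68.5))
E
```

```text
t 10.05 ring now [ -9.52   1.16 222.87] F [-0.1   0.26  0.91] q [ 0.23  0.66  2.53  2.86  1.49 -1.58]
(-9, 222, 7) [ 0.02  0.   -0.03] [-0.   -0.01 -0.01] ikerr 0.0 q3,q5 2.520929772903981 1.4922584510482602
```

The vertical force has gone from about -1.8 N to +0.9 N, so the hook carries the weight. Opening.

drive_tool(moves=[[0, 0, -0.02, 0, 0, 0, 18], [0, 0, -0.02, 0, 0, 0, 24], [0, 0, -0.02, 0, 0, 0, 32], [0, 0, -0.02, 0, 0, 0, 40], [0, 0, -0.02, 0, 0, 0, 45], [0, 0, -0.02, 0, 0, 0, 45]])

```text
time: 10.65
tcp_pos: [581.8, 240.0, 153.0]
tcp_rot: [-0.124, 0.001, -1.054]
force: [-0.3, -1.0, -0.6]
gripper_width: 38.1
```

```bash
python3 - <<'E'
from kin import *
path([(-9,222,7),(-30,222,7)],(0,-9,68.5))
im=robot.snapshot("side")[...,::-1]; crop(im,130,220,200,300,8,"pics/s11.png")
im=robot.snapshot("top")[...,::-1]; crop(im,90,110,220,240,5,"pics/t11.png")
E
```

```text
t 10.65 ring now [ -9.62   1.22 222.07] F [-0.33 -1.03 -0.62] q [ 0.23  0.66  2.53  2.86  1.49 -1.58]
(-9, 222, 7) [ 0.03  0.01 -0.  ] [ 0.   -0.01 -0.01] ikerr 0.0 q3,q5 2.5209297729039815 1.4922584510482624
(-30, 222, 7) [-0.7  -0.41 -0.  ] [ 0.   -0.01 -0.01] ikerr 0.0 q3,q5 2.5704548642802454 1.5444028716105398
```

View pics/s11.png

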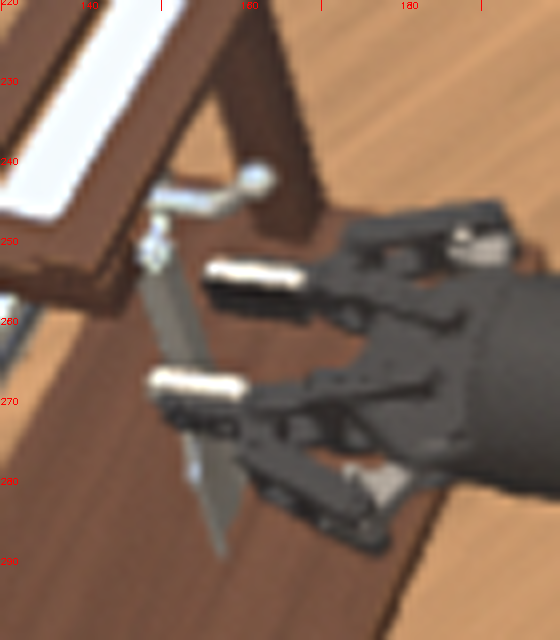

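View pics/t11.png

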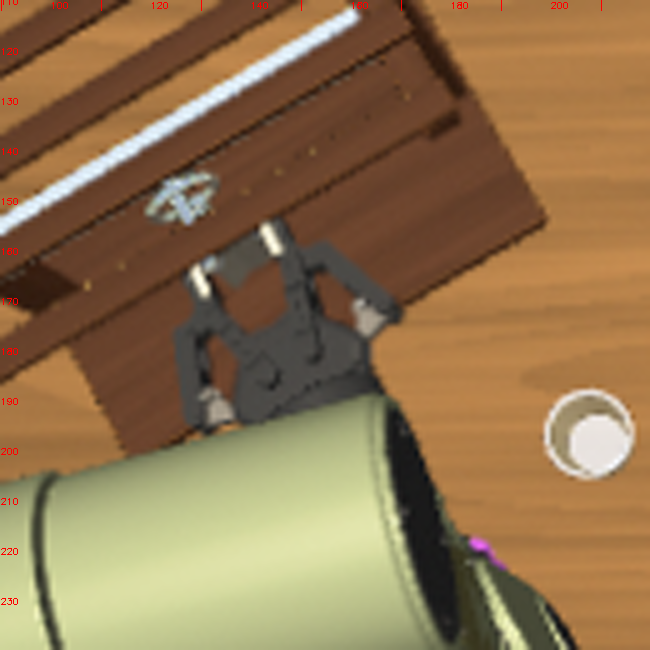

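The side view shows the shoehorn hanging on its ring at (149,247) with the fingers clear on both sides. Backing straight out.

```bash
python3 - <<'E'
from kin import *
print(loc(robot.get_state()['tcp_pos']))
path([(-20,153,7),(-35,154,9),(-50,158,14),(-65,165,20),(-80,172,26),(-100,180,32)],(0,0,0))
E
```

```text
[ -9.17   1.26 152.94]
t 10.75 ring now [ -9.17   1.26 152.94] F [-0.15 -0.33 -0.08] q [ 0.23  0.66  2.53  2.86  1.49 -1.58]
(-20, 153, 7) [-0.37 -0.22  0.  ] [ 0.   -0.01 -0.01] ikerr 0.0 q3,q5 2.548298729885777 1.5203360342580081
(-35, 154, 9) [-0.89 -0.52  0.04] [-0.12  0.2  -0.01] ikerr 0.0 q3,q5 2.58163353212843 1.4772212821383233
(-50, 158, 14) [-1.42 -0.81  0.2 ] [-0.43  0.75 -0.01] ikerr 0.0 q3,q5 2.6017128167297296 1.292933089649863
(-65, 165, 20) [-1.94 -1.11  0.48] [-0.8   1.4  -0.01] ikerr 0.0 q3,q5 2.597707970912648 1.037625797505062
(-80, 172, 26) [-2.46 -1.4   0.76] [-1.17  2.05 -0.01] ikerr 0.0 q3,q5 2.572915687904993 0.7786874931501264
(-100, 180, 32) [-3.16 -1.8   1.08] [-1.54  2.7  -0.01] ikerr 0.0 q3,q5 2.5406813735850204 0.5342886905260694
```

drive_tool(moves=[[-0.37, -0.22, 0, 0, 0, 0, 45], [-0.89, -0.52, 0.04, -0.12, 0.2, 0, 45], [-1.42, -0.81, 0.2, -0.43, 0.75, 0, 45], [-1.94, -1.11, 0.48, -0.8, 1.4, 0, 45], [-2.46, -1.4, 0.76, -1.17, 2.05, 0, 45], [-3.16, -1.8, 1.08, -1.54, 2.7, 0, 45], [-3.16, -1.8, 1.08, -1.54, 2.7, 0, 45]])

```text
time: 11.45
tcp_pos: [501.7, 194.2, 182.2]
tcp_rot: [-0.557, -0.002, -1.055]
force: [-0.6, -0.2, 0.8]
gripper_width: 38.3
```

```bash
python3 - <<'E'
from kin import *
im=robot.snapshot("side")[...,::-1]; crop(im,110,190,240,310,5,"pics/s12.png")
im=robot.snapshot("top")[...,::-1]; crop(im,90,110,220,240,5,"pics/t12.png")
a=np.radians(-12.5);ring=np.array([609.5,-198.5,0]);h=ring-53*np.array([np.cos(a),np.sin(a),0]);print(h)
to(h+[0,0,120],Rgrasp(-12.5))
for q0 in (robot.get_state()['joint_positions'],np.array([-.3,.4,1.6,0,1.1,1.2])): print(ik(h+[0,0,120],Rgrasp(-12.5),q0))
E
```

```text
[ 557.76 -187.03    0.  ]
t 11.55 tcp [502.25 194.75 182.25] F [ 0.17  0.85 -0.36] w 38.3 q [ 0.18  0.15  2.47  2.58  0.55 -1.26]
 units shift [  2.22 -15.27  -2.49]  turn [-1.09  7.36 -4.8 ]
(array([-0.34,  0.44,  1.68,  0.  ,  1.01,  1.45]), np.float64(1.1368683772161603e-13))
(array([-0.34,  0.44,  1.68, -0.  ,  1.01,  1.45]), np.float64(1.1368683772161603e-13))
```

View pics/s12.png

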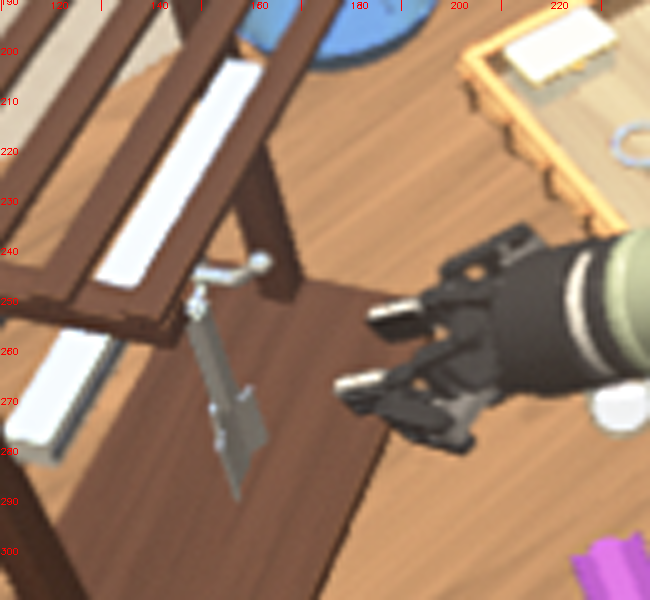

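View pics/t12.png

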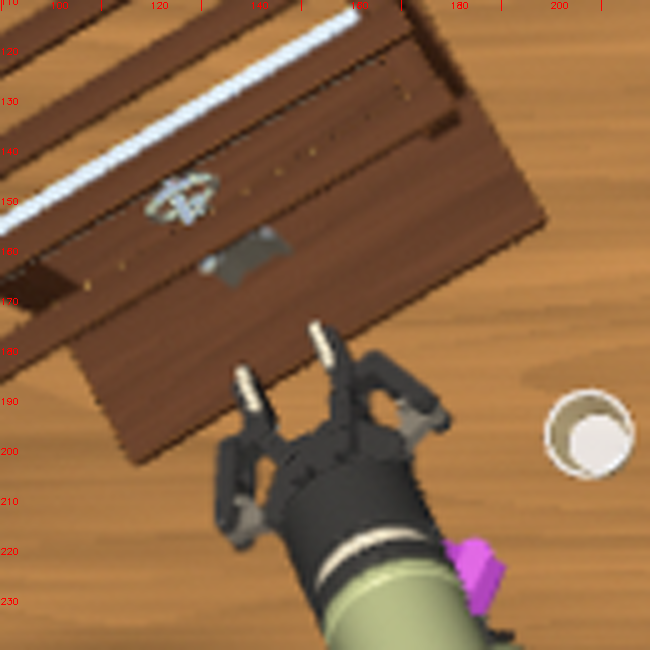

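The shoehorn hangs straight on the flat part of the hook (ring at side 149,250; blade tip at 157,288). Going for the brush next.

drive_tool(moves=[[0, -1.6, 0.6, -0.11, 0.75, -0.5, 50], [0.2, -3.2, 0.8, -0.23, 1.5, -1, 50], [0.5, -4.9, 0.6, -0.35, 2.3, -1.5, 50], [0.8, -6.6, 0.3, -0.46, 3.1, -2, 50], [1.1, -8.4, 0, -0.58, 3.9, -2.55, 50], [1.4, -10, 0, -0.7, 4.7, -3.1, 50], [1.7, -11.8, 0, -0.82, 5.5, -3.6, 50], [2, -13.6, 0, -0.94, 6.3, -4.1, 50]])

```text
time: 12.35
tcp_pos: [514.5, 81.8, 183.0]
tcp_rot: [-0.937, 0.153, -1.268]
force: [-0.2, 0.3, 0.1]
gripper_width: 42.6
```

```bash
python3 - <<'E'
from kin import *
h=np.array([557.8,-187.0,0])
to(h+[0,0,110],Rgrasp(-12.5))
E
```

```text
t 12.35 tcp [514.51  81.81 183.02] F [-0.19  0.33  0.08] w 42.6 q [-0.07  0.08  2.21  0.89  0.44  0.51]
 units shift [  1.73 -10.75  -2.92]  turn [-1.26  4.52 -3.25]
```

drive_tool(moves=[[0.2, -1.5, 0, -0.18, 0.65, -0.46, 50], [0.4, -3, 0, -0.36, 1.3, -0.93, 50], [0.6, -4.5, -0.2, -0.54, 1.95, -1.4, 50], [0.9, -6, -0.5, -0.72, 2.6, -1.86, 50], [1.2, -7.5, -1, -0.9, 3.25, -2.3, 50], [1.5, -9, -1.6, -1.08, 3.9, -2.8, 50], [1.73, -10.75, -2.4, -1.26, 4.52, -3.25, 50], [1.73, -10.75, -2.9, -1.26, 4.52, -3.25, 50]])

```text
time: 13.15
tcp_pos: [560.6, -190.1, 109.1]
tcp_rot: [-1.569, -0.004, -1.788]
force: [0.1, 0.0, -0.5]
gripper_width: 42.7
```

```bash
python3 - <<'E'
from kin import *
h=np.array([557.8,-187.0,0])
to(h+[0,0,60],Rgrasp(-12.5))
E
```

```text
t 13.15 tcp [ 560.58 -190.14  109.06] F [ 0.11  0.01 -0.48] w 42.7 q [-0.34  0.44  1.7  -0.    1.    1.45]
 units shift [-0.11  0.13 -1.96]  turn [ 0.03  0.01 -0.  ]
```

drive_tool(moves=[[0, 0, -0.8, 0, 0, 0, 50], [0, 0, -1.6, 0, 0, 0, 50], [0, 0, -2, 0, 0, 0, 50], [0, 0, -2, 0, 0, 0, 50]])

```text
time: 13.55
tcp_pos: [557.7, -185.9, 60.9]
tcp_rot: [-1.569, -0.002, -1.786]
force: [-0.2, 0.2, 0.9]
gripper_width: 42.6
```

```bash
python3 - <<'E'
from kin import *
h=np.array([557.8,-187.0,0])
to(h+[0,0,10],Rgrasp(-12.5))
s=robot.snapshot("side")[...,::-1]; crop(s,195,150,335,275,5,"pics/s13.png")
E
```

```text
t 13.55 tcp [ 557.73 -185.88   60.95] F [-0.16  0.2   0.92] w 42.6 q [-0.34  0.49  1.76 -0.    0.89  1.45]
 units shift [ 0.   -0.04 -2.04]  turn [ 0.02  0.01 -0.02]
```

View pics/s13.png

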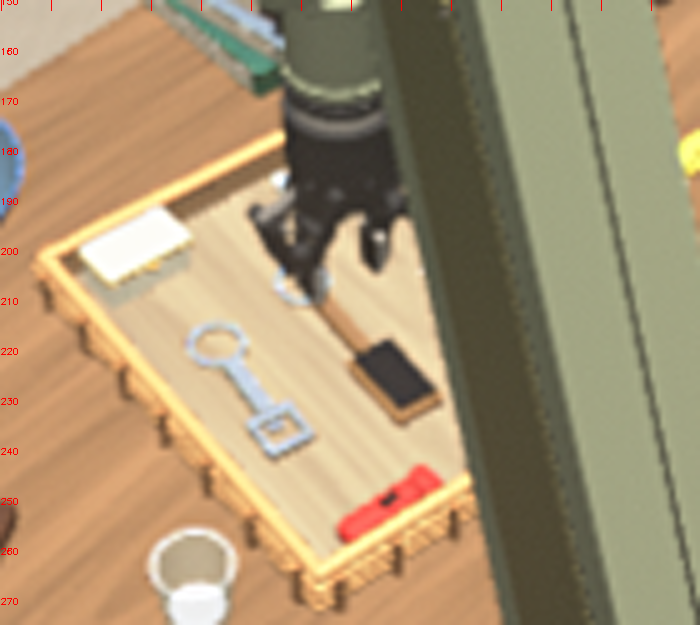

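The side view shows the gripper above the brush handle, straddling it. Descending.

drive_tool(moves=[[0, -0.02, -0.7, 0, 0, 0, 50], [0, -0.03, -1.4, 0, 0, 0, 50], [0, -0.04, -1.9, 0.02, 0, 0, 50], [0, -0.04, -2.06, 0.02, 0, 0, 50], [0, -0.04, -2.06, 0.02, 0, 0, 50]])

```text
time: 14.1
tcp_pos: [560.2, -188.1, 12.3]
tcp_rot: [-1.562, -0.001, -1.786]
force: [0.3, 0.9, -0.5]
gripper_width: 42.7
```

```bash
python3 - <<'E'
from kin import *
to(np.array([557.8,-187.0,9]),Rgrasp(-12.5))
E
```

```text
t 14.1 tcp [ 560.25 -188.08   12.31] F [ 0.28  0.89 -0.55] w 42.7 q [-0.34  0.55  1.8   0.    0.78  1.44]
 units shift [-0.1   0.04 -0.13]  turn [ 0.02  0.06 -0.02]
```

drive_tool(moves=[[0, 0, -0.05, 0, 0, 0, 50], [0, 0, -0.05, 0, 0, 0, 50]])

```text
time: 14.3
tcp_pos: [560.8, -188.3, 11.8]
tcp_rot: [-1.56, -0.001, -1.786]
force: [0.5, -0.3, 0.3]
gripper_width: 42.5
```

```bash
python3 - <<'E'
from kin import *
to(np.array([557.8,-187.0,9]),Rgrasp(-12.5))
E
```

```text
t 14.3 tcp [ 560.77 -188.29   11.76] F [ 0.46 -0.27  0.27] w 42.5 q [-0.34  0.55  1.8   0.    0.77  1.44]
 units shift [-0.12  0.05 -0.11]  turn [ 0.02  0.07 -0.02]
```

drive_tool(moves=[[-0.06, 0.05, -0.1, 0.02, 0.07, 0, 50], [-0.06, 0.05, -0.1, 0.02, 0.07, 0, 50], [-0.06, 0.05, -0.1, 0.02, 0.07, 0, 50]])

```text
time: 14.6
tcp_pos: [558.9, -186.9, 8.7]
tcp_rot: [-1.571, -0.0, -1.786]
force: [-0.7, 0.3, 0.7]
gripper_width: 43.0
```

```bash
python3 - <<'E'
from kin import *
to(np.array([557.8,-187.0,9]),Rgrasp(-12.5))
E
```

```text
t 14.6 tcp [ 558.9  -186.89    8.68] F [-0.69  0.27  0.74] w 43.0 q [-0.34  0.56  1.8  -0.    0.78  1.44]
 units shift [-0.04 -0.    0.01]  turn [-0.   -0.   -0.02]
```

drive_tool(moves=[[0, 0, 0, 0, 0, 0, 0], [0, 0, 0, 0, 0, 0, 0], [0, 0, 0, 0, 0, 0, 0], [0, 0, 0, 0, 0, 0, 0], [0, 0, 0, 0, 0, 0, 0], [0, 0, 0, 0, 0, 0, 0]], grip_force=50)

```text
time: 15.2
tcp_pos: [559.0, -187.0, 8.8]
tcp_rot: [-1.571, -0.0, -1.786]
force: [-0.1, -0.6, 3.3]
gripper_width: 12.3
```

drive_tool(moves=[[0, 0, 0.4, 0, 0, 0, 0], [0, 0, 1, 0, 0, 0, 0], [0, 0, 2, 0, 0, 0, 0], [0, 0, 3, 0, 0, 0, 0], [0, 0, 4, 0, 0, 0, 0], [0, 0, 5, 0, 0, 0, 0], [0, 0, 6, 0, 0, 0, 0], [0, 0, 6, 0, 0, 0, 0]])

```text
time: 16.0
tcp_pos: [560.8, -187.6, 162.5]
tcp_rot: [-1.564, -0.001, -1.786]
force: [0.1, 0.3, -0.7]
gripper_width: 12.3
```

```bash
python3 - <<'E'
from kin import *
s=robot.snapshot("side")[...,::-1]; crop(s,195,110,335,245,5,"pics/s14.png")
pos,R=tr(-95,264,30,(0,-4,53),lat=-45)
print(ik(pos,R,np.array([0,.12,2.46,2.31,.59,-1.1])))
to(pos,R)
E
```

```text
(array([-0.01, -0.01,  2.52,  2.19,  0.56, -0.98]), np.float64(2.2737367544323206e-13))
t 16.05 tcp [ 559.58 -187.17  160.3 ] F [-0.68  0.75 -0.93] w 12.3 q [-0.34  0.39  1.64 -0.    1.11  1.44]
 units shift [-1.99 13.33  2.23]  turn [ 1.14 -7.55  4.74]
```

View pics/s14.png

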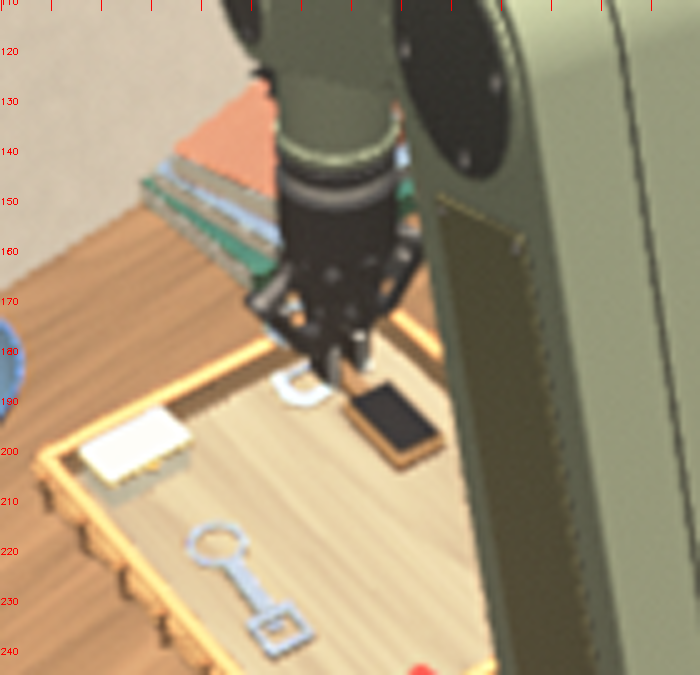

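The brush is lifted and level, with its head at (273,195). Carrying it to the standoff in front of the rack.

drive_tool(moves=[[-0.1, 1, 0.6, 0.11, -0.75, 0.47, 0], [-0.3, 2.3, 1, 0.22, -1.5, 0.94, 0], [-0.5, 3.7, 1.3, 0.34, -2.26, 1.4, 0], [-0.7, 5.1, 1.5, 0.45, -3, 1.9, 0], [-0.9, 6.5, 1.7, 0.57, -3.77, 2.37, 0], [-1.1, 7.9, 1.9, 0.68, -4.5, 2.84, 0], [-1.3, 9.3, 2, 0.8, -5.3, 3.3, 0], [-1.5, 10.7, 2.1, 0.9, -6, 3.8, 0]])

```text
time: 16.85
tcp_pos: [524.8, 59.3, 208.4]
tcp_rot: [-0.819, 0.091, -1.246]
force: [0.9, 0.6, -0.4]
gripper_width: 12.6
```

```bash
python3 - <<'E'
from kin import *
to(*tr(-95,264,30,(0,-4,53),lat=-45))
E
```

```text
t 16.85 tcp [524.84  59.25 208.36] F [ 0.86  0.58 -0.42] w 12.6 q [-0.13  0.05  2.24  1.13  0.41  0.19]
 units shift [-0.6   3.48  0.31]  turn [ 0.27 -2.2   1.25]
```

drive_tool(moves=[[-0.2, 1, 0.1, 0.09, -0.73, 0.42, 0], [-0.4, 2, 0.2, 0.18, -1.46, 0.84, 0], [-0.6, 3, 0.3, 0.27, -2.2, 1.25, 0], [-0.6, 3.48, 0.31, 0.27, -2.2, 1.25, 0], [-0.6, 3.48, 0.31, 0.27, -2.2, 1.25, 0], [-0.6, 3.48, 0.31, 0.27, -2.2, 1.25, 0]])

```text
time: 17.45
tcp_pos: [509.7, 145.7, 214.8]
tcp_rot: [-0.527, 0.001, -1.057]
force: [-0.8, 0.2, -0.9]
gripper_width: 12.6
```

```bash
python3 - <<'E'
from kin import *
to(*tr(-90,264,30,(0,-4,53),lat=1))
im=robot.snapshot("side")[...,::-1]; crop(im,110,190,240,310,5,"pics/s15.png")
im=robot.snapshot("top")[...,::-1]; crop(im,90,110,220,240,5,"pics/t15.png")
E
```

```text
t 17.45 tcp [509.72 145.66 214.85] F [-0.84  0.15 -0.88] w 12.6 q [-0.    0.08  2.44  2.22  0.57 -1.01]
 units shift [-0.73  1.72  0.05]  turn [ 0.01 -0.03  0.01]
```

View pics/s15.png

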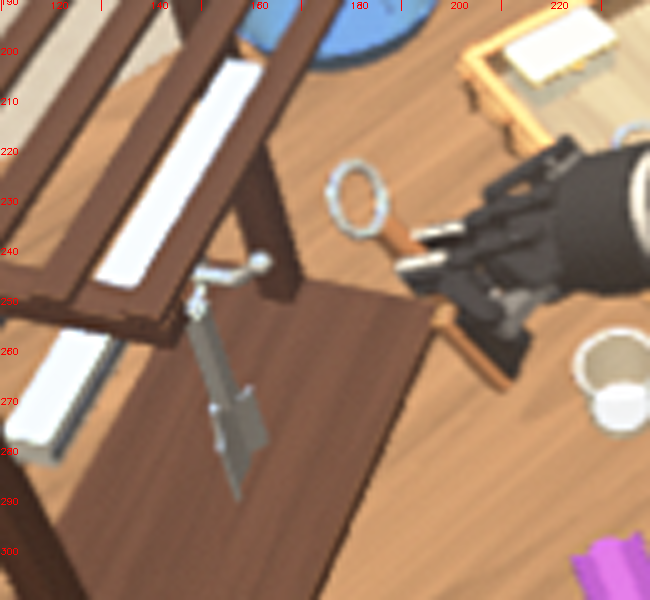

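View pics/t15.png

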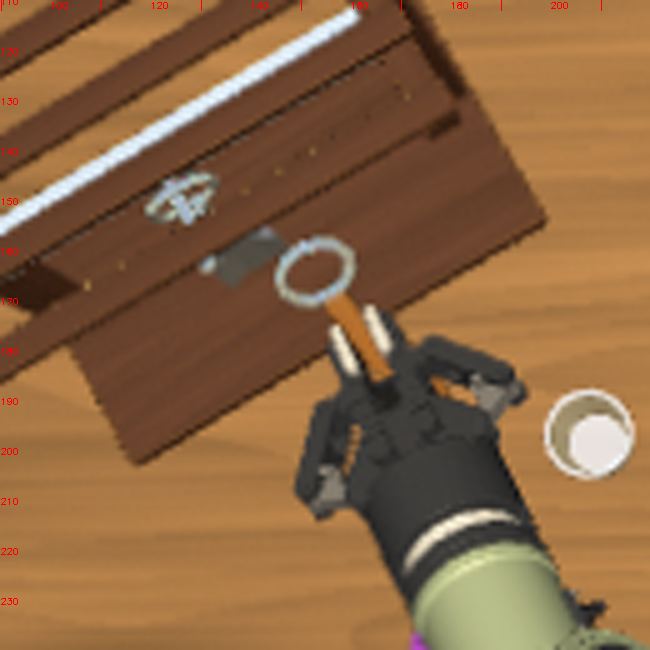

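```bash
python3 - <<'E'
from kin import *
s=robot.get_state();R=rpyR(s['tcp_rot']);T=s['tcp_pos']
X,er=tri((181.2,229.8),(153,164.2)); print("ring seen",loc(X),er,"offset tool",R.T@(X-T))
off=(0,-5,52)
# shoehorn: ring & blade-bottom position
print("shoe ring top-view at z224:",loc(onz("top",(90+181/5,110+198/5),224)),"blade end", loc(tri((110+237/5,190+500/5-1),(90+240/5,110+280/5))[0]))
path([(-88,262,30)],R.T@(X-T))
E
```

```text
ring seen [-94.78 -45.64 260.5 ] [np.float64(0.46880609218515346), np.float64(0.4688060921850156)] offset tool [ 0.02 -2.71 51.2 ]
shoe ring top-view at z224: [-10.93   2.2  224.  ] blade end [-11.19  20.99  42.57]
t 17.55 ring now [-94.78 -45.64 260.5 ] F [ 0.16  0.77 -0.6 ] q [-0.    0.08  2.44  2.21  0.56 -1.  ]
(-88, 262, 30) [-0.67  1.76  0.06] [ 0.   -0.04  0.01] ikerr 0.0 q3,q5 2.5389522226064423 0.4817345333595335
```

The brush sits straight in the grip, ring offset (0,-3,51.5). The shoehorn ring hangs at about 11 mm from the rail, vertical. Brush target is about -25 mm. Aligning.

drive_tool(moves=[[-0.22, 0.58, 0.02, 0, 0, 0, 0], [-0.44, 1.16, 0.04, 0, 0, 0, 0], [-0.67, 1.78, 0.04, 0, -0.04, 0, 0], [-0.67, 1.78, 0.04, 0, -0.04, 0, 0], [-0.67, 1.78, 0.04, 0, -0.04, 0, 0]])

```text
time: 18.05
tcp_pos: [495.0, 190.0, 218.4]
tcp_rot: [-0.519, -0.002, -1.057]
force: [-0.2, -0.2, -0.2]
gripper_width: 12.4
```

```bash
python3 - <<'E'
from kin import *
path([(-72,260,29),(-61,258,27),(-53,250,24),(-46,244,20),(-40,239,15),(-34,234,10),(-29,232,5),(-25,231,1)],(0,-3,51.5),lat=1.5)
im=robot.snapshot("side")[...,::-1]; crop(im,110,190,240,310,5,"pics/s16.png")
im=robot.snapshot("top")[...,::-1]; crop(im,90,110,220,240,5,"pics/t16.png")
E
```

```text
t 18.05 ring now [-86.44   0.55 264.64] F [-0.22 -0.19 -0.16] q [ 0.17  0.07  2.46  2.48  0.5  -1.15]
(-72, 260, 29) [ 0.5   0.33 -0.2 ] [ 0.06 -0.07  0.  ] ikerr 0.0 q3,q5 2.5226702480262553 0.517191875190243
(-61, 258, 27) [ 0.94  0.58 -0.31] [ 0.18 -0.29  0.  ] ikerr 0.0 q3,q5 2.5242472343581346 0.5915105324507136
(-53, 250, 24) [ 1.31  0.79 -0.67] [ 0.37 -0.62  0.01] ikerr 0.0 q3,q5 2.545238739764454 0.7316322448884293
(-46, 244, 20) [ 1.67  0.99 -0.95] [ 0.61 -1.05  0.01] ikerr 0.0 q3,q5 2.5674133721444234 0.9102467897280929
(-40, 239, 15) [ 2.03  1.2  -1.2 ] [ 0.92 -1.6   0.01] ikerr 0.0 q3,q5 2.585931566232136 1.1289810236174649
(-34, 234, 10) [ 2.4   1.4  -1.43] [ 1.23 -2.14  0.01] ikerr 0.0 q3,q5 2.5888912752408224 1.3410350762288346
(-29, 232, 5) [ 2.73  1.59 -1.52] [ 1.54 -2.68  0.01] ikerr 0.0 q3,q5 2.578074352786041 1.5284038762231023
(-25, 231, 1) [ 2.99  1.74 -1.56] [ 1.78 -3.12  0.01] ikerr 0.0 q3,q5 2.559383165280273 1.6622608772671876
```

View pics/s16.png

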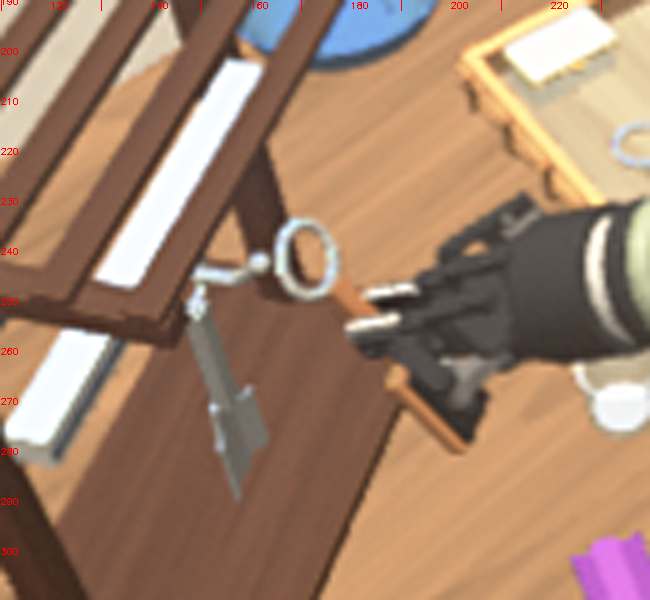

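View pics/t16.png

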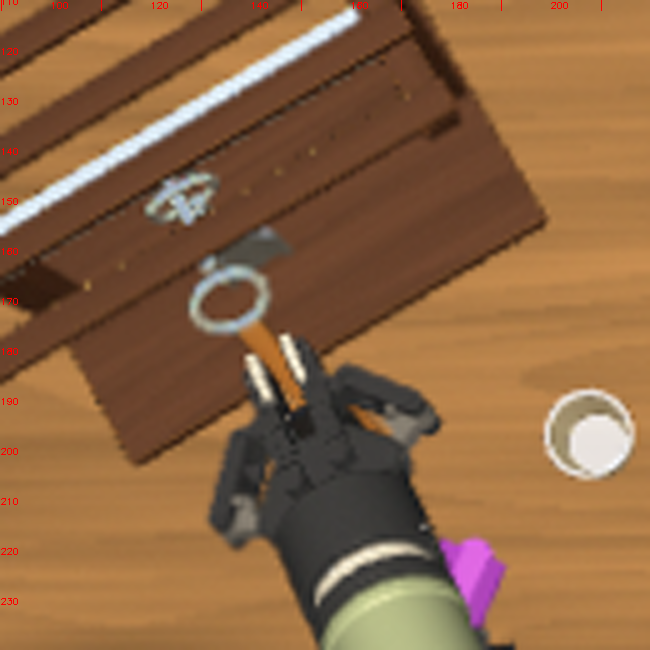

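The ring (171,242) is in line with the tip (162,242) in the side view, and the top view agrees. Threading the brush ring on.

drive_tool(moves=[[0.25, 0.17, -0.1, 0.03, -0.03, 0, 0], [0.5, 0.33, -0.2, 0.06, -0.07, 0, 0], [0.72, 0.46, -0.25, 0.12, -0.18, 0, 0], [0.94, 0.58, -0.32, 0.18, -0.29, 0, 0], [1.13, 0.69, -0.5, 0.28, -0.45, 0, 0], [1.31, 0.79, -0.67, 0.37, -0.62, 0, 0], [1.5, 0.9, -0.82, 0.5, -0.84, 0, 0], [1.67, 0.99, -0.95, 0.61, -1.05, 0, 0]])

```text
time: 18.95
tcp_pos: [537.8, 213.9, 195.1]
tcp_rot: [-0.347, -0.001, -1.059]
force: [0.7, 0.1, -0.7]
gripper_width: 12.7
```

```bash
python3 - <<'E'
from kin import *
path([(-46,244,20),(-40,239,15),(-34,234,10),(-29,232,5),(-25,231,1)],(0,-3,51.5),lat=1.5)
im=robot.snapshot("side")[...,::-1]; crop(im,110,190,240,310,5,"pics/s17.png")
E
```

```text
t 18.95 ring now [-45.65   0.2  244.51] F [ 0.69  0.14 -0.68] q [ 0.2   0.3   2.51  2.77  0.91 -1.45]
(-46, 244, 20) [-0.04  0.04 -0.02] [-0.    0.02  0.02] ikerr 0.0 q3,q5 2.567413372144423 0.9102467897280918
(-40, 239, 15) [ 0.32  0.24 -0.26] [ 0.3  -0.53  0.02] ikerr 0.0 q3,q5 2.5859315662321354 1.1289810236174649
(-34, 234, 10) [ 0.68  0.45 -0.49] [ 0.61 -1.07  0.02] ikerr 0.0 q3,q5 2.5888912752408224 1.3410350762288343
(-29, 232, 5) [ 1.01  0.63 -0.58] [ 0.92 -1.62  0.02] ikerr 0.0 q3,q5 2.5780743527860412 1.5284038762231018
(-25, 231, 1) [ 1.28  0.78 -0.62] [ 1.16 -2.05  0.02] ikerr 0.0 q3,q5 2.559383165280273 1.6622608772671876
```

View pics/s17.png

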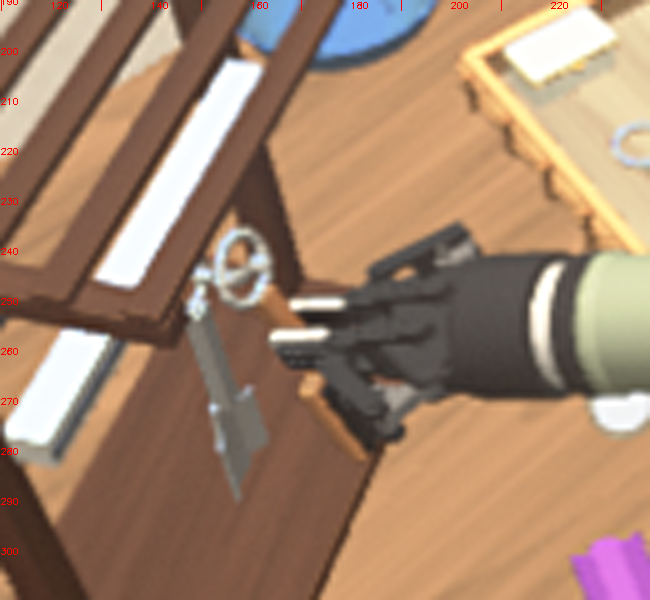

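The bar passes through the brush ring (158,243). Moving in and straightening.

drive_tool(moves=[[0.16, 0.12, -0.13, 0.15, -0.26, 0, 0], [0.32, 0.24, -0.26, 0.3, -0.53, 0.02, 0], [0.5, 0.35, -0.38, 0.46, -0.8, 0.02, 0], [0.68, 0.45, -0.49, 0.61, -1.07, 0.02, 0], [0.85, 0.54, -0.54, 0.76, -1.34, 0.02, 0], [1.01, 0.63, -0.58, 0.92, -1.62, 0.02, 0], [1.26, 0.77, -0.62, 1.16, -2.05, 0.02, 0], [1.26, 0.77, -0.62, 1.16, -2.05, 0.02, 0]])

```text
time: 19.8
tcp_pos: [569.8, 233.7, 176.7]
tcp_rot: [-0.023, 0.001, -1.055]
force: [0.5, -0.4, -1.2]
gripper_width: 12.4
```

```bash
python3 - <<'E'
from kin import *
path([(-25,231,1),(-25,227,1)],(0,-3,51.5),lat=1.5)
im=robot.snapshot("side")[...,::-1]; crop(im,130,220,200,300,8,"pics/s18.png")
im=robot.snapshot("top")[...,::-1]; crop(im,90,110,220,240,5,"pics/t18.png")
E
```

```text
t 19.8 ring now [-24.5    1.62 228.21] F [ 0.5  -0.43 -1.25] q [ 0.22  0.7   2.57  2.84  1.67 -1.61]
(-25, 231, 1) [-0.   -0.01  0.11] [ 0.01 -0.04 -0.01] ikerr 0.0 q3,q5 2.5593831652802757 1.662260877267195
(-25, 227, 1) [-0.   -0.01 -0.05] [ 0.01 -0.04 -0.01] ikerr 0.0 q3,q5 2.558289325096232 1.6752110961854498
```

View pics/s18.png

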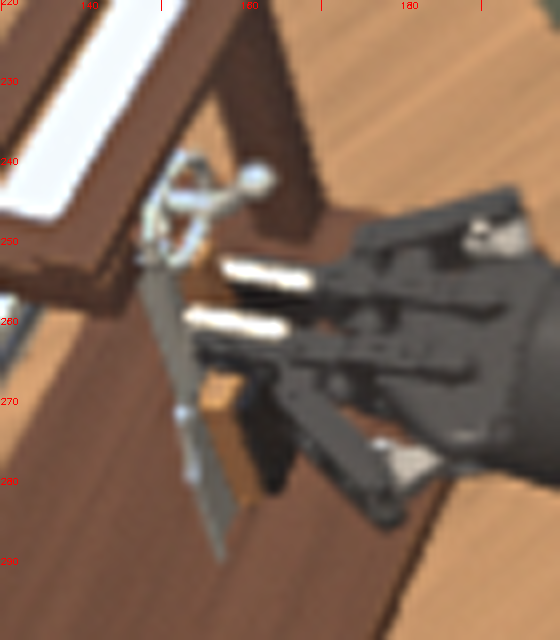

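View pics/t18.png

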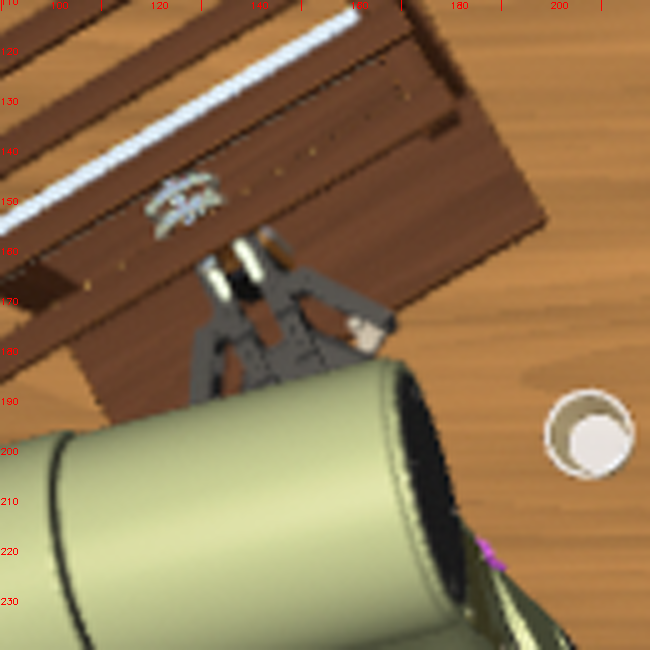

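Both rings are on the bar and parallel (side 145,247 and 153,246). Lowering.

drive_tool(moves=[[0, 0, -0.04, 0, 0, 0, 0], [0, 0, -0.08, 0, 0, 0, 0], [0, 0, -0.12, 0, 0, 0, 0], [0, 0, -0.12, 0, 0, 0, 0]])

```text
time: 20.3
tcp_pos: [568.3, 233.9, 177.2]
tcp_rot: [-0.019, -0.001, -1.055]
force: [0.7, 0.0, -1.6]
gripper_width: 12.0
```

```bash
python3 - <<'E'
from kin import *
path([(-25,225,1)],(0,-3,51.5),lat=1.5)
E
```

```text
t 20.3 ring now [-25.92   2.63 228.77] F [ 0.67  0.01 -1.65] q [ 0.22  0.7   2.57  2.84  1.68 -1.61]
(-25, 225, 1) [ 0.06 -0.02 -0.15] [ 0.01 -0.   -0.01] ikerr 0.0 q3,q5 2.5576890853843137 1.6816166753795754
```

drive_tool(moves=[[0.03, -0.01, -0.05, 0, 0, 0, 0], [0.04, -0.02, -0.1, 0, 0, 0, 0], [0.04, -0.02, -0.12, 0, 0, 0, 0], [0.04, -0.02, -0.12, 0, 0, 0, 0]])

```text
time: 20.7
tcp_pos: [569.5, 233.4, 173.4]
tcp_rot: [-0.02, -0.001, -1.055]
force: [0.4, -0.2, -1.2]
gripper_width: 12.2
```

```bash
python3 - <<'E'
from kin import *
path([(-25,225,1)],(0,-3,51.5),lat=1.5)
E
```

```text
t 20.7 ring now [-25.13   1.63 224.99] F [ 0.43 -0.22 -1.22] q [ 0.22  0.71  2.57  2.84  1.69 -1.61]
(-25, 225, 1) [0.01 0.   0.  ] [ 0.01 -0.01 -0.01] ikerr 0.0 q3,q5 2.557689085384314 1.6816166753795752
```

drive_tool(moves=[[0, 0, -0.03, 0, 0, 0, 0], [0, 0, -0.06, 0, 0, 0, 0], [0, 0, -0.06, 0, 0, 0, 0]])

```text
time: 21.0
tcp_pos: [569.5, 233.5, 172.3]
tcp_rot: [-0.019, -0.001, -1.055]
force: [0.5, -0.3, 0.3]
gripper_width: 12.3
```

drive_tool(moves=[[0, 0, -0.03, 0, 0, 0, 0], [0, 0, -0.03, 0, 0, 0, 0]])

```text
time: 21.2
tcp_pos: [569.6, 233.5, 172.1]
tcp_rot: [-0.017, -0.001, -1.055]
force: [0.0, -1.0, 2.2]
gripper_width: 12.5
```

The force rose from -1.4 to +2.2 N, so the hook carries the brush. Opening.

drive_tool(moves=[[0, 0, 0.02, 0, 0, 0, 18], [0, 0, 0.02, 0, 0, 0, 24], [0, 0, 0.02, 0, 0, 0, 32], [0, 0, 0.02, 0, 0, 0, 40], [0, 0, 0.02, 0, 0, 0, 45], [0, 0, 0.02, 0, 0, 0, 45]])

```text
time: 21.8
tcp_pos: [569.4, 233.4, 171.8]
tcp_rot: [-0.019, -0.001, -1.055]
force: [0.1, 0.1, -0.2]
gripper_width: 38.5
```

```bash
python3 - <<'E'
from kin import *
t=loc(robot.get_state()['tcp_pos']);z=t[2];print(t)
path([(-33,z,2),(-45,z+1,5),(-60,z+4,11),(-75,z+8,18),(-95,z+12,25),(-115,z+16,32)],(0,0,0),lat=t[1])
im=robot.snapshot("side")[...,::-1]; crop(im,130,220,200,300,8,"pics/s19.png")
E
```

```text
[-23.17   1.63 171.84]
t 21.8 ring now [-23.17   1.63 171.84] F [ 0.11  0.06 -0.16] q [ 0.22  0.72  2.57  2.84  1.69 -1.62]
(-33, np.float64(171.83783906156182), 2) [-0.34 -0.19  0.  ] [-0.05  0.1  -0.01] ikerr 0.0 q3,q5 2.5822804484207755 1.6779257128561746
(-45, np.float64(172.83783906156182), 5) [-0.76 -0.43  0.04] [-0.23  0.43 -0.01] ikerr 0.6 q3,q5 2.6099999999999994 1.59039711645426
(-60, np.float64(175.83783906156182), 11) [-1.28 -0.73  0.16] [-0.6   1.08 -0.01] ikerr 7.8 q3,q5 2.6099999999999994 1.3257180846297036
(-75, np.float64(179.83783906156182), 18) [-1.8  -1.02  0.32] [-1.04  1.84 -0.01] ikerr 4.4 q3,q5 2.6099999999999994 1.0404938125033636
(-95, np.float64(183.83783906156182), 25) [-2.5  -1.41  0.48] [-1.47  2.6  -0.01] ikerr 0.0 q3,q5 2.604157182546936 0.7836521511213169
(-115, np.float64(187.83783906156182), 32) [-3.2  -1.81  0.64] [-1.9   3.36 -0.01] ikerr 0.0 q3,q5 2.561280162806771 0.5133127607960528
```

View pics/s19.png

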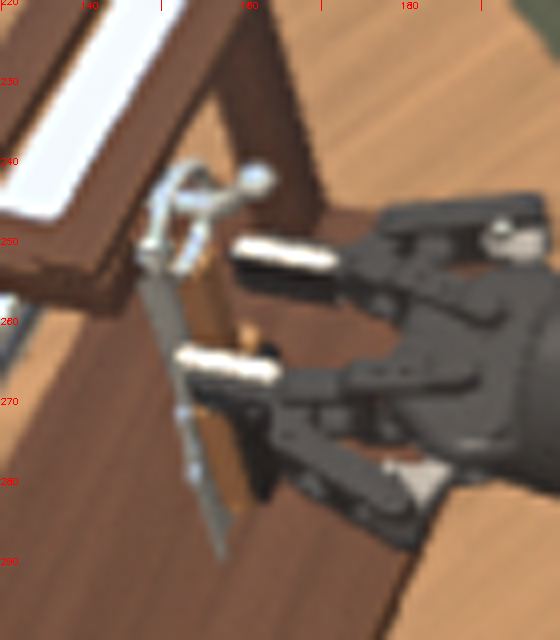

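```bash
python3 - <<'E'
from kin import *
t=loc(robot.get_state()['tcp_pos']);z=t[2]
path([(-33,z,5),(-43,z+3,13),(-55,z+6,20),(-70,z+9,26),(-90,z+12,30),(-115,z+16,34)],(0,0,0),lat=t[1])
E
```

```text
t 21.85 ring now [-23.17   1.59 171.9 ] F [0.19 0.29 0.58] q [ 0.22  0.72  2.57  2.84  1.69 -1.62]
(-33, np.float64(171.89522295159742), 5) [-0.34 -0.19  0.  ] [-0.24  0.43 -0.01] ikerr 0.0 q3,q5 2.583295172196129 1.5649474934438192
(-43, np.float64(174.89522295159742), 13) [-0.69 -0.39  0.12] [-0.73  1.3  -0.01] ikerr 0.0 q3,q5 2.585711544878236 1.2540928310099373
(-55, np.float64(177.89522295159742), 20) [-1.11 -0.63  0.24] [-1.16  2.06 -0.01] ikerr 0.0 q3,q5 2.5671500540984598 0.970624175535586
(-70, np.float64(180.89522295159742), 26) [-1.63 -0.92  0.36] [-1.53  2.71 -0.01] ikerr 0.0 q3,q5 2.5432273020667315 0.7338451988266921
(-90, np.float64(183.89522295159742), 30) [-2.33 -1.32  0.48] [-1.78  3.15 -0.01] ikerr 0.0 q3,q5 2.539145665315302 0.5857291661051506
(-115, np.float64(187.89522295159742), 34) [-3.2  -1.81  0.64] [-2.02  3.58 -0.01] ikerr 0.0 q3,q5 2.5366308804391835 0.4455290844405217
```

drive_tool(moves=[[-0.34, -0.19, 0, -0.24, 0.43, 0, 45], [-0.69, -0.39, 0.12, -0.73, 1.3, 0, 45], [-1.11, -0.63, 0.24, -1.16, 2.06, 0, 45], [-1.63, -0.92, 0.36, -1.53, 2.71, 0, 45], [-2.33, -1.32, 0.48, -1.78, 3.15, 0, 45], [-3.2, -1.81, 0.64, -2, 3.5, 0, 45], [-3.2, -1.81, 0.64, -2, 3.5, 0, 45]])

```text
time: 22.55
tcp_pos: [488.0, 187.2, 191.9]
tcp_rot: [-0.577, -0.007, -1.055]
force: [0.4, -0.2, 0.8]
gripper_width: 38.0
```

```bash
python3 - <<'E'
from kin import *
im=robot.snapshot("side")[...,::-1]; crop(im,130,220,200,300,8,"pics/s20.png")
im=robot.snapshot("top")[...,::-1]; crop(im,90,110,220,240,5,"pics/t20.png")
a=np.radians(-15);ring=np.array([612,-114.5,0]);h=ring-46*np.array([np.cos(a),np.sin(a),0]);print(h)
to(h+[0,0,110],Rgrasp(-15))
E
```

```text
[ 567.57 -102.59    0.  ]
t 22.65 tcp [489.43 188.34 189.43] F [ 0.61 -0.85 -0.08] w 38.4 q [ 0.17  0.1   2.47  2.5   0.49 -1.18]
 units shift [  3.13 -11.64  -3.18]  turn [-0.91  7.22 -5.11]
```

View pics/s20.png

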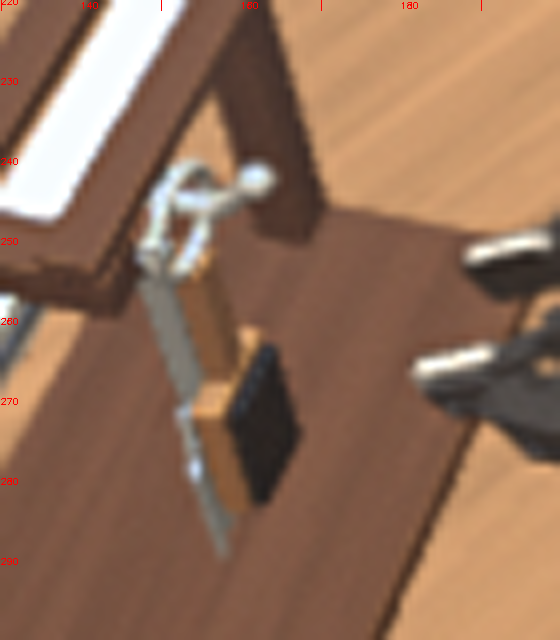

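View pics/t20.png

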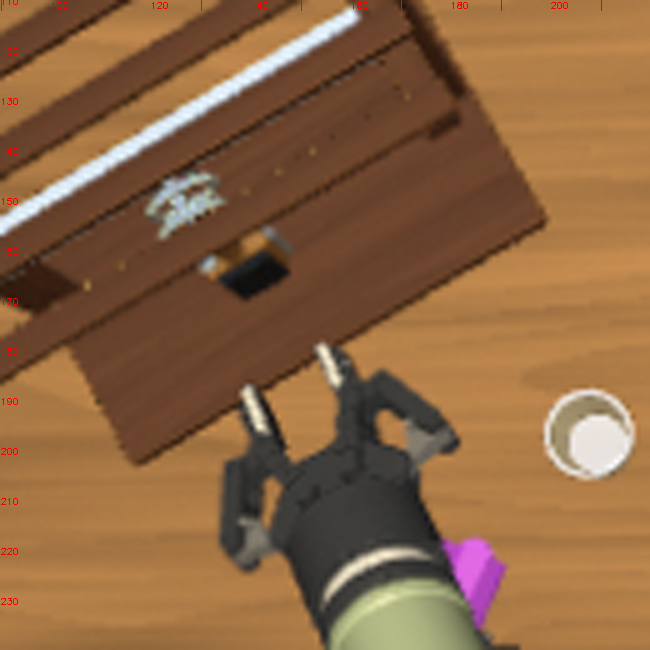

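The brush hangs straight in front of the shoehorn (brush ring at side 154,247; head at 161,272). Now the opener.

drive_tool(moves=[[0, -1, 0.7, -0.1, 0.75, -0.53, 50], [0.3, -2.2, 0.9, -0.2, 1.5, -1.06, 50], [0.6, -3.5, 0.8, -0.3, 2.25, -1.6, 50], [1, -4.8, 0.5, -0.4, 3, -2.1, 50], [1.4, -6.1, 0.2, -0.5, 3.75, -2.65, 50], [1.8, -7.4, 0, -0.6, 4.5, -3.2, 50], [2.2, -8.7, 0, -0.7, 5.25, -3.7, 50], [2.6, -10, 0, -0.8, 6, -4.2, 50]])

```text
time: 23.45
tcp_pos: [513.2, 90.7, 191.5]
tcp_rot: [-0.938, 0.15, -1.268]
force: [-0.1, 0.1, 0.0]
gripper_width: 42.4
```

```bash
python3 - <<'E'
from kin import *
to(np.array([567.6,-102.6,60]),Rgrasp(-15))
E
```

```text
t 23.45 tcp [513.21  90.72 191.52] F [-0.06  0.07  0.02] w 42.4 q [-0.04  0.07  2.2   0.83  0.44  0.59]
 units shift [ 2.18 -7.73 -5.26]  turn [-1.15  4.55 -3.56]
```

drive_tool(moves=[[0.3, -1.2, 0, -0.17, 0.65, -0.5, 50], [0.6, -2.4, 0, -0.34, 1.3, -1, 50], [0.9, -3.6, 0, -0.5, 1.95, -1.5, 50], [1.2, -4.8, -0.2, -0.66, 2.6, -2, 50], [1.5, -6, -0.7, -0.82, 3.25, -2.5, 50], [1.8, -7, -1.5, -0.98, 3.9, -3.05, 50], [2.18, -7.73, -2.5, -1.15, 4.55, -3.56, 50], [2.18, -7.73, -3.5, -1.15, 4.55, -3.56, 50]])

```text
time: 24.25
tcp_pos: [571.5, -103.8, 103.1]
tcp_rot: [-1.567, -0.005, -1.83]
force: [-0.1, 0.4, -1.1]
gripper_width: 42.4
```

drive_tool(moves=[[0, 0, -0.5, 0, 0, 0, 50], [0, 0, -1, 0, 0, 0, 50], [0, 0, -1, 0, 0, 0, 50]])

```text
time: 24.55
tcp_pos: [567.2, -102.2, 80.1]
tcp_rot: [-1.566, -0.004, -1.829]
force: [-1.3, 0.7, 1.4]
gripper_width: 42.7
```

```bash
python3 - <<'E'
from kin import *
to(np.array([567.6,-102.6,9]),Rgrasp(-15))
s=robot.snapshot("side")[...,::-1]; crop(s,195,150,335,275,5,"pics/s21.png")
s=robot.snapshot("top")[...,::-1]; crop(s,220,95,350,240,4,"pics/t21.png")
E
```

```text
t 24.55 tcp [ 567.16 -102.16   80.09] F [-1.34  0.73  1.37] w 42.7 q [-0.2   0.45  1.77 -0.01  0.91  1.64]
 units shift [ 0.02 -0.02 -2.84]  turn [ 0.04  0.02 -0.03]
```

View pics/s21.png

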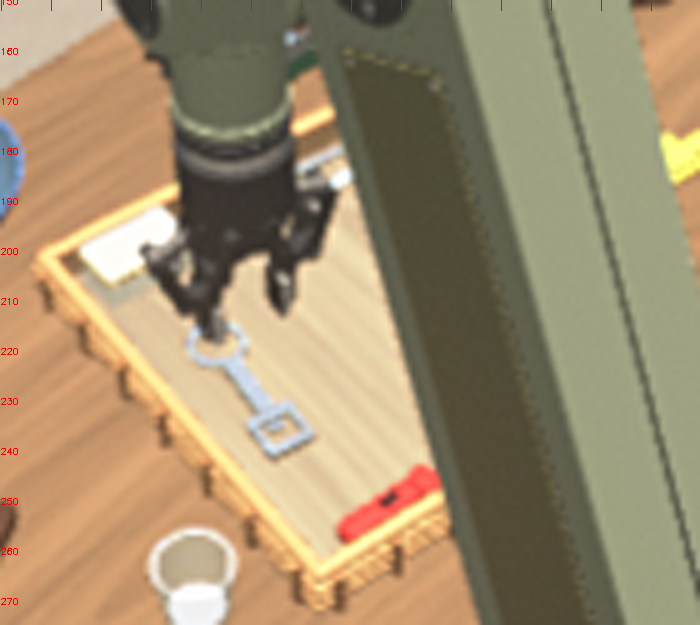

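View pics/t21.png

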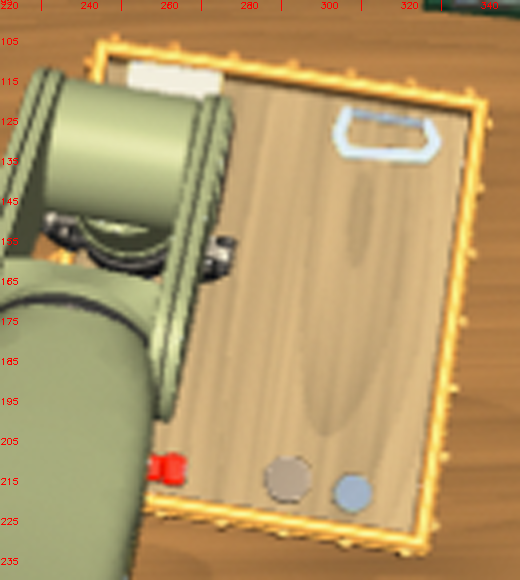

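The gripper is above the opener handle and nothing else has moved. Descending.

drive_tool(moves=[[0.02, -0.02, -0.9, 0.02, 0, 0, 50], [0.02, -0.02, -1.8, 0.04, 0.02, -0.03, 50], [0.02, -0.02, -2.5, 0.04, 0.02, -0.03, 50], [0.02, -0.02, -2.78, 0.04, 0.02, -0.03, 50], [0.02, -0.02, -2.78, 0.04, 0.02, -0.03, 50], [0.02, -0.02, -2.78, 0.04, 0.02, -0.03, 50]])

```text
time: 25.25
tcp_pos: [570.4, -103.5, 14.3]
tcp_rot: [-1.562, 0.001, -1.833]
force: [0.0, -0.4, 0.4]
gripper_width: 42.8
```

```bash
python3 - <<'E'
from kin import *
to(np.array([567.6,-102.6,8.8]),Rgrasp(-15))
E
```

```text
t 25.25 tcp [ 570.41 -103.49   14.28] F [ 0.04 -0.42  0.41] w 42.8 q [-0.2   0.54  1.83 -0.    0.77  1.63]
 units shift [-0.11  0.04 -0.22]  turn [0.01 0.06 0.  ]
```

drive_tool(moves=[[-0.06, 0.03, -0.2, 0.01, 0.06, 0, 50], [-0.06, 0.03, -0.2, 0.01, 0.06, 0, 50], [-0.06, 0.03, -0.2, 0.01, 0.06, 0, 50]])

```text
time: 25.55
tcp_pos: [568.2, -102.7, 8.2]
tcp_rot: [-1.573, -0.0, -1.833]
force: [0.4, -0.7, 1.1]
gripper_width: 42.5
```

```bash
python3 - <<'E'
from kin import *
to(np.array([567.6,-102.6,8.8]),Rgrasp(-15))
E
```

```text
t 25.55 tcp [ 568.21 -102.68    8.22] F [ 0.44 -0.69  1.14] w 42.5 q [-0.2   0.55  1.83 -0.    0.76  1.64]
 units shift [-0.02  0.    0.02]  turn [ 0.   -0.01  0.01]
```

drive_tool(moves=[[0, 0, 0.02, 0, 0, 0, 0], [0, 0, 0.02, 0, 0, 0, 0], [0, 0, 0.02, 0, 0, 0, 0], [0, 0, 0.02, 0, 0, 0, 0], [0, 0, 0.02, 0, 0, 0, 0], [0, 0, 0.02, 0, 0, 0, 0]], grip_force=50)

```text
time: 26.15
tcp_pos: [568.4, -102.7, 8.8]
tcp_rot: [-1.572, -0.0, -1.833]
force: [-1.3, -0.2, 5.8]
gripper_width: 12.0
```

drive_tool(moves=[[0, 0, 0.4, 0, 0, 0, 0], [0, 0, 1, 0, 0, 0, 0], [0, 0, 2, 0, 0, 0, 0], [0, 0, 3, 0, 0, 0, 0], [0, 0, 4, 0, 0, 0, 0], [0, 0, 5, 0, 0, 0, 0], [0, 0, 6, 0, 0, 0, 0], [0, 0, 6, 0, 0, 0, 0]])

```text
time: 26.95
tcp_pos: [570.0, -103.1, 162.1]
tcp_rot: [-1.566, -0.0, -1.833]
force: [0.3, 0.3, -0.2]
gripper_width: 12.2
```

```bash
python3 - <<'E'
from kin import *
s=robot.snapshot("side")[...,::-1]; crop(s,195,110,335,245,5,"pics/s22.png")
pos,R=tr(-95,264,30,(0,-4,46),lat=-45)
print(ik(pos,R,np.array([0,.12,2.46,2.31,.59,-1.1])))
to(pos,R)
E
```

```text
(array([-0.  , -0.02,  2.5 ,  2.16,  0.54, -0.94]), np.float64(1.1368683772161603e-13))
t 27.0 tcp [ 568.74 -102.84  159.87] F [-0.65  0.23 -1.95] w 12.3 q [-0.2   0.38  1.67 -0.    1.1   1.64]
 units shift [-2.23 10.03  2.49]  turn [ 0.97 -7.61  5.04]
```

View pics/s22.png

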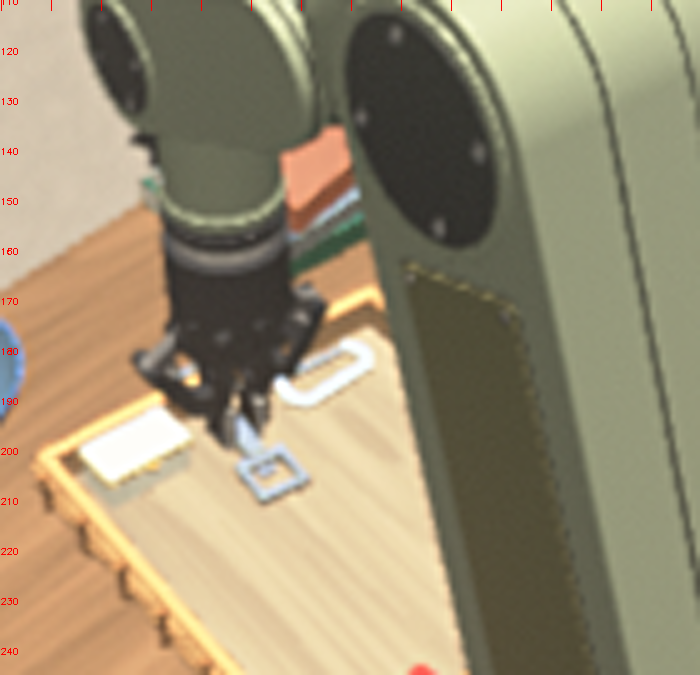

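The opener is lifted, head at (249,205). Carrying it to the standoff.

drive_tool(moves=[[-0.2, 0.7, 0.6, 0.1, -0.76, 0.5, 0], [-0.4, 1.6, 1, 0.2, -1.52, 1, 0], [-0.6, 2.6, 1.4, 0.3, -2.3, 1.5, 0], [-0.8, 3.7, 1.7, 0.4, -3, 2, 0], [-1.05, 4.8, 2, 0.5, -3.8, 2.5, 0], [-1.3, 5.9, 2.2, 0.6, -4.6, 3, 0], [-1.5, 7, 2.3, 0.7, -5.3, 3.5, 0], [-1.75, 8, 2.4, 0.78, -6.1, 4, 0]])

```text
time: 27.8
tcp_pos: [528.6, 81.1, 215.0]
tcp_rot: [-0.834, 0.106, -1.271]
force: [1.0, 0.7, -0.1]
gripper_width: 12.6
```

```bash
python3 - <<'E'
from kin import *
to(*tr(-95,264,30,(0,-4,46),lat=-45))
E
```

```text
t 27.8 tcp [528.58  81.1  215.01] F [ 1.03  0.68 -0.1 ] w 12.6 q [-0.05  0.04  2.21  1.01  0.37  0.39]
 units shift [-0.63  2.67  0.29]  turn [ 0.19 -2.34  1.41]
```

drive_tool(moves=[[-0.2, 0.8, 0.1, 0.06, -0.78, 0.47, 0], [-0.4, 1.6, 0.2, 0.12, -1.56, 0.94, 0], [-0.63, 2.4, 0.29, 0.19, -2.34, 1.41, 0], [-0.63, 2.67, 0.29, 0.19, -2.34, 1.41, 0], [-0.63, 2.67, 0.29, 0.19, -2.34, 1.41, 0], [-0.63, 2.67, 0.29, 0.19, -2.34, 1.41, 0]])

```text
time: 28.4
tcp_pos: [513.1, 147.9, 221.5]
tcp_rot: [-0.537, 0.011, -1.056]
force: [0.4, 1.1, -1.0]
gripper_width: 12.3
```

```bash
python3 - <<'E'
from kin import *
to(*tr(-88,262,30,(0,-4,46),lat=1.5))
im=robot.snapshot("side")[...,::-1]; crop(im,110,190,240,310,5,"pics/s23.png")
im=robot.snapshot("top")[...,::-1]; crop(im,90,110,220,240,5,"pics/t23.png")
E
```

```text
t 28.4 tcp [513.08 147.85 221.53] F [ 0.36  1.15 -0.96] w 12.3 q [ 0.    0.07  2.42  2.15  0.54 -0.93]
 units shift [-0.68  1.76 -0.05]  turn [-0.02 -0.12  0.  ]
```

View pics/s23.png

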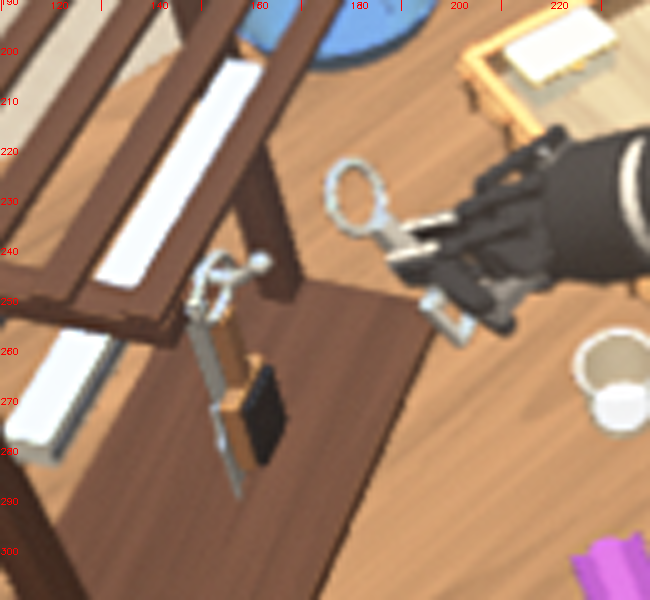

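View pics/t23.png

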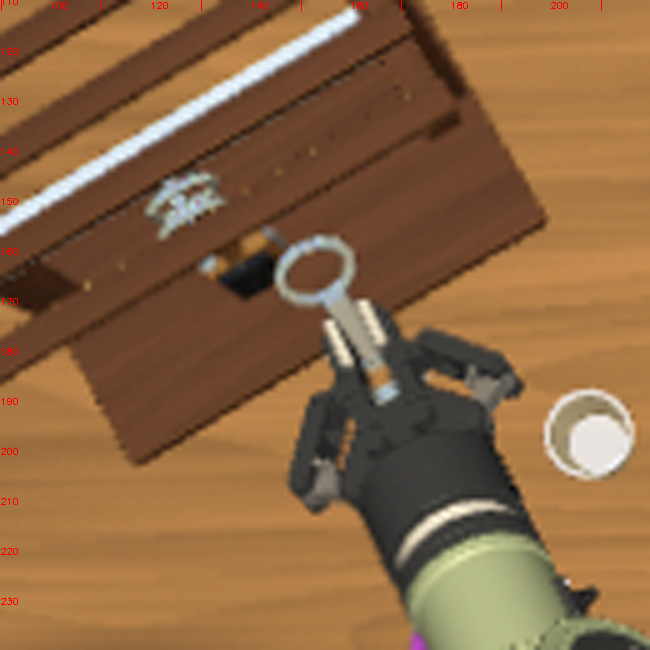

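```bash
python3 - <<'E'
from kin import *
s=robot.get_state();R=rpyR(s['tcp_rot']);T=s['tcp_pos']
X,er=tri((181,229.4),(153,164)); print("ring seen",loc(X),er,"offset tool",R.T@(X-T),"handle axis tilt check")
path([(-88,261,30)],R.T@(X-T),lat=1.5)
# brush pose from top view: head pad centre
print("brush head front",loc(tri((110+267/5,190+415/5),(90+253/5,110+275/5))[0]))
print("tip",loc(tri((162.0,242.2),(131.5,163))[0]))
E
```

```text
ring seen [-94.46 -45.98 261.62] [np.float64(0.6552245893622486), np.float64(0.6552245893623234)] offset tool [ 0.52 -3.59 46.73] handle axis tilt check
t 28.5 ring now [-94.46 -45.98 261.62] F [ 0.69 -0.55 -1.16] q [ 0.    0.07  2.42  2.15  0.53 -0.92]
(-88, 261, 30) [-0.67  1.77 -0.04] [-0.03 -0.17  0.01] ikerr 0.0 q3,q5 2.5303922547297244 0.471124511790951
brush head front [-34.2    3.44 108.65]
tip [-60.89   2.27 257.3 ]
```

The opener sits straight in the grip, and the hook tip hasn't moved (-61, 2, 257). Aligning.

drive_tool(moves=[[-0.22, 0.59, -0.01, 0, -0.05, 0, 0], [-0.44, 1.18, -0.03, 0, -0.1, 0, 0], [-0.67, 1.77, -0.04, -0.03, -0.17, 0, 0], [-0.67, 1.77, -0.04, -0.03, -0.17, 0, 0], [-0.67, 1.77, -0.04, -0.03, -0.17, 0, 0]])

```text
time: 29.0
tcp_pos: [497.5, 192.4, 222.2]
tcp_rot: [-0.518, -0.002, -1.056]
force: [0.2, 0.1, -1.0]
gripper_width: 12.4
```

```bash
python3 - <<'E'
from kin import *
path([(-74,260,29),(-66,260,28),(-60,257,26),(-55,252,23),(-50,247,18),(-46,243,13),(-43,239,8),(-42,234,3)],(0.3,-3.5,46.5),lat=1.8)
im=robot.snapshot("side")[...,::-1]; crop(im,110,190,240,310,5,"pics/s24.png")
im=robot.snapshot("top")[...,::-1]; crop(im,90,110,220,240,5,"pics/t24.png")
E
```

```text
t 29.0 ring now [-86.04   1.15 264.31] F [ 0.22  0.12 -1.01] q [ 0.17  0.06  2.45  2.47  0.49 -1.14]
(-74, 260, 29) [ 0.42  0.27 -0.18] [ 0.06 -0.06 -0.  ] ikerr 0.0 q3,q5 2.5157697254465794 0.5020153915482247
(-66, 260, 28) [ 0.73  0.44 -0.19] [ 0.12 -0.17 -0.  ] ikerr 0.0 q3,q5 2.5108509512174835 0.5336637136561159
(-60, 257, 26) [ 0.99  0.59 -0.34] [ 0.24 -0.39  0.  ] ikerr 0.0 q3,q5 2.523182510130669 0.6143762662044646
(-55, 252, 23) [ 1.24  0.74 -0.57] [ 0.42 -0.72  0.  ] ikerr 0.0 q3,q5 2.5466883916020926 0.745496201466814
(-50, 247, 18) [ 1.55  0.91 -0.82] [ 0.73 -1.26  0.  ] ikerr 0.0 q3,q5 2.5793440146124063 0.9636227649861242
(-46, 243, 13) [ 1.83  1.07 -1.01] [ 1.04 -1.8   0.  ] ikerr 0.0 q3,q5 2.5999294898684813 1.1827502924035505
(-43, 239, 8) [ 2.07  1.21 -1.19] [ 1.35 -2.35  0.  ] ikerr 0.0 q3,q5 2.6078622440458172 1.3979562810001458
(-42, 234, 3) [ 2.25  1.31 -1.39] [ 1.66 -2.89  0.  ] ikerr 0.0 q3,q5 2.6046445056938654 1.6070057812022676
```

View pics/s24.png

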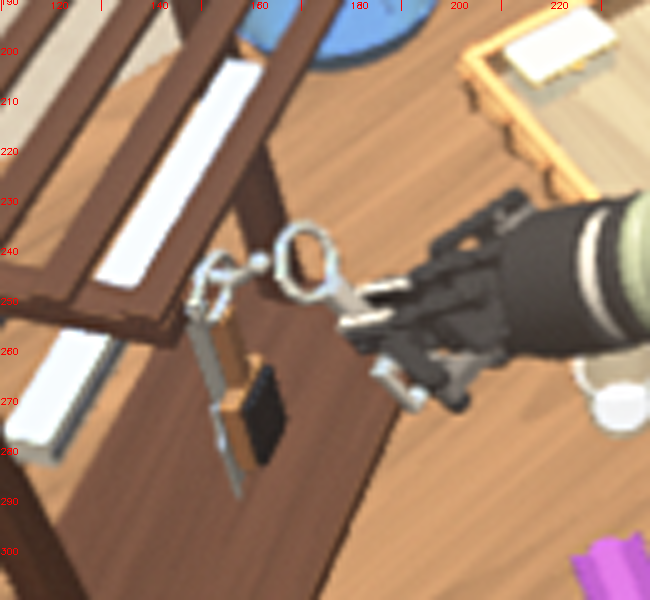

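View pics/t24.png

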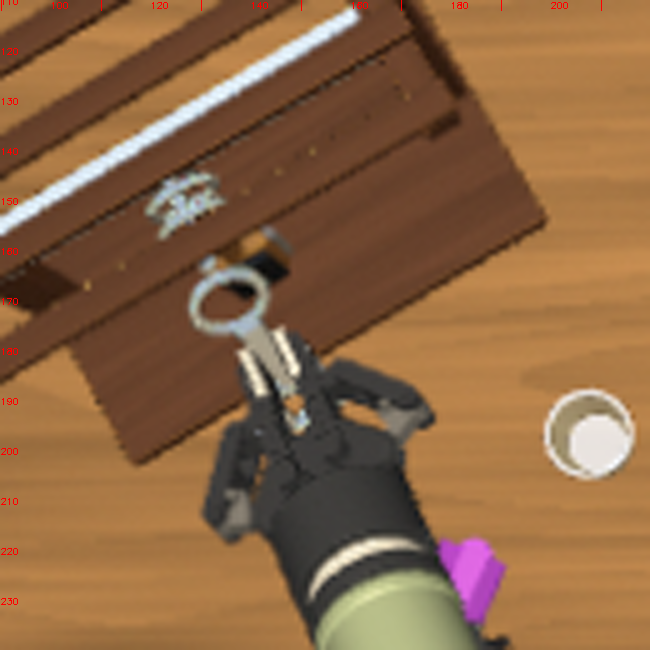

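Threading alignment looks good, but the final pose at -42 mm with a level tool would put joint 3 at its limit. I'll check whether a few degrees of yaw helps.

```bash
cat >> kin.py <<'E'
def pathy(wps,off,lat=1):
    s=robot.get_state();R0=rpyR(s['tcp_rot']);q=s['joint_positions']
    print("t",round(s['time'],2),"ring now",loc(s['tcp_pos']+R0@np.asarray(off,float)),"F",s['force'],"q",q)
    for x,z,p,y in wps:
        pos,R=tr(x,z,p,off,lat,y); q,er=ik(pos,R,q)
        print((x,z,p,y),(pos-s['tcp_pos'])/25,np.degrees(Q.from_matrix(R@R0.T).as_rotvec())/8,"ikerr",round(er,1),"q3,q5",q[2],q[4])
E
python3 - <<'E'
from kin import *
off=(0.3,-3.5,46.5)
pathy([(-42,230,4,-6),(-42,230,4,6),(-42,230,4,9),(-42,230,8,4)],off,1.8)
pathy([(-74,260,29,0),(-66,260,28,1),(-60,257,26,2),(-55,252,23,3),(-50,247,19,4),(-46,243,14,5),(-43,239,9,6),(-42,234,4,7)],off,1.8)
E
```

```text
t 29.1 ring now [-85.9    0.27 264.73] F [-0.11 -0.58  0.32] q [ 0.17  0.06  2.45  2.48  0.49 -1.14]
(-42, 230, 4, -6) [ 2.2   1.32 -1.57] [ 1.45 -2.85 -0.72] ikerr 3.5 q3,q5 2.6099999999999994 1.5927011818746517
(-42, 230, 4, 6) [ 2.2   1.32 -1.57] [ 1.74 -2.69  0.75] ikerr 0.0 q3,q5 2.575183880661052 1.547729290940213
(-42, 230, 4, 9) [ 2.2   1.32 -1.57] [ 1.81 -2.64  1.12] ikerr 0.0 q3,q5 2.5540834511956945 1.5265687017185785
(-42, 230, 8, 4) [ 2.09  1.25 -1.56] [ 1.43 -2.29  0.51] ikerr 0.0 q3,q5 2.588447052465141 1.414891241565631
t 29.1 ring now [-85.9    0.27 264.73] F [-0.11 -0.58  0.32] q [ 0.17  0.06  2.45  2.48  0.49 -1.14]
(-74, 260, 29, 0) [ 0.4  0.3 -0.2] [ 0.06 -0.05  0.01] ikerr 0.0 q3,q5 2.5157697254465794 0.5020153915482249
(-66, 260, 28, 1) [ 0.71  0.46 -0.21] [ 0.12 -0.16  0.13] ikerr 0.0 q3,q5 2.5076186569178236 0.5449748616060591
(-60, 257, 26, 2) [ 0.97  0.6  -0.36] [ 0.25 -0.38  0.26] ikerr 0.0 q3,q5 2.5161254647184768 0.6330518282739873
(-55, 252, 23, 3) [ 1.23  0.74 -0.59] [ 0.44 -0.69  0.39] ikerr 0.0 q3,q5 2.53494886493139 0.7654285831501567
(-50, 247, 19, 4) [ 1.52  0.89 -0.83] [ 0.71 -1.12  0.51] ikerr 0.0 q3,q5 2.5551098913415244 0.9365652738215856
(-46, 243, 14, 5) [ 1.79  1.06 -1.02] [ 1.05 -1.64  0.63] ikerr 0.0 q3,q5 2.5716515365624515 1.141815726860053
(-43, 239, 9, 6) [ 2.03  1.21 -1.2 ] [ 1.4  -2.16  0.76] ikerr 0.0 q3,q5 2.5755864204876144 1.3395965102396628
(-42, 234, 4, 7) [ 2.2   1.32 -1.41] [ 1.76 -2.67  0.87] ikerr 0.0 q3,q5 2.568750698488135 1.5282058392617446
```

A yaw of 6–7° keeps joint 3 within range. Threading the opener ring.

drive_tool(moves=[[0.2, 0.15, -0.1, 0.03, -0.03, 0, 0], [0.4, 0.3, -0.2, 0.06, -0.05, 0.01, 0], [0.56, 0.38, -0.21, 0.09, -0.1, 0.07, 0], [0.71, 0.46, -0.22, 0.12, -0.16, 0.13, 0], [0.84, 0.53, -0.29, 0.18, -0.27, 0.2, 0], [0.97, 0.6, -0.37, 0.25, -0.38, 0.26, 0], [1.1, 0.67, -0.48, 0.35, -0.54, 0.33, 0], [1.23, 0.74, -0.59, 0.44, -0.69, 0.39, 0]])

```text
time: 29.9
tcp_pos: [529.0, 210.5, 207.9]
tcp_rot: [-0.4, -0.001, -1.002]
force: [-0.8, -0.2, -1.1]
gripper_width: 12.3
```

```bash
python3 - <<'E'
from kin import *
off=(0.3,-3.5,46.5)
pathy([(-50,247,19,4),(-46,243,14,5),(-43,239,9,6),(-42,234,4,7),(-42,230,4,7)],off,1.8)
im=robot.snapshot("side")[...,::-1]; crop(im,130,220,200,300,8,"pics/s25.png")
E
```

```text
t 29.9 ring now [-54.8    2.13 252.1 ] F [-0.82 -0.24 -1.08] q [ 0.14  0.22  2.47  2.57  0.77 -1.31]
(-50, 247, 19, 4) [ 0.28  0.14 -0.24] [ 0.27 -0.41  0.11] ikerr 0.0 q3,q5 2.555109891341525 0.9365652738215855
(-46, 243, 14, 5) [ 0.55  0.31 -0.44] [ 0.62 -0.93  0.24] ikerr 0.0 q3,q5 2.5716515365624515 1.1418157268600533
(-43, 239, 9, 6) [ 0.79  0.45 -0.62] [ 0.98 -1.44  0.36] ikerr 0.0 q3,q5 2.5755864204876144 1.339596510239663
(-42, 234, 4, 7) [ 0.96  0.57 -0.82] [ 1.35 -1.95  0.49] ikerr 0.0 q3,q5 2.568750698488135 1.5282058392617446
(-42, 230, 4, 7) [ 0.96  0.57 -0.98] [ 1.35 -1.95  0.49] ikerr 0.0 q3,q5 2.5685466601453206 1.540724093275719
```

View pics/s25.png

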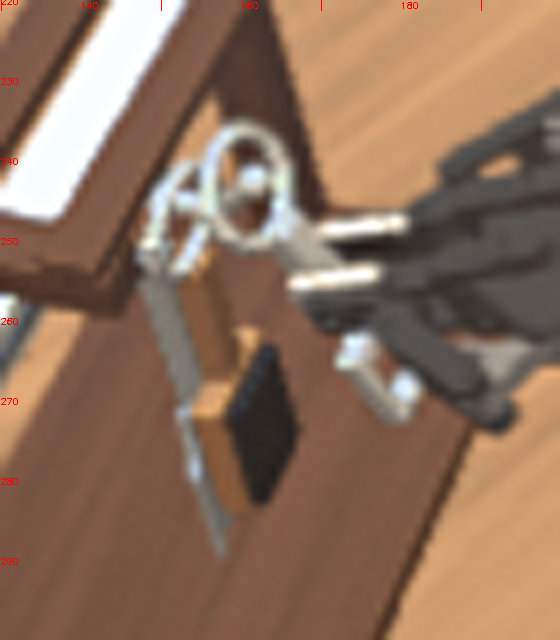

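The tip shows through the opener ring. Continuing in and straightening.

drive_tool(moves=[[0.14, 0.07, -0.12, 0.14, -0.2, 0.05, 0], [0.28, 0.14, -0.24, 0.27, -0.41, 0.11, 0], [0.42, 0.22, -0.34, 0.45, -0.67, 0.17, 0], [0.55, 0.31, -0.44, 0.62, -0.93, 0.24, 0], [0.67, 0.38, -0.53, 0.8, -1.18, 0.3, 0], [0.79, 0.45, -0.62, 0.98, -1.44, 0.36, 0], [0.95, 0.56, -0.8, 1.35, -1.95, 0.49, 0], [0.95, 0.56, -0.82, 1.35, -1.95, 0.49, 0]])

```text
time: 30.75
tcp_pos: [553.6, 224.2, 182.0]
tcp_rot: [-0.078, 0.005, -0.934]
force: [-0.8, -0.0, -2.0]
gripper_width: 12.5
```

```bash
python3 - <<'E'
from kin import *
off=(0.3,-3.5,46.5)
pathy([(-42,234,4,7),(-42,228,4,7)],off,1.8)
im=robot.snapshot("side")[...,::-1]; crop(im,130,220,200,300,8,"pics/s26.png")
im=robot.snapshot("top")[...,::-1]; crop(im,90,110,220,240,5,"pics/t26.png")
E
```

```text
t 30.75 ring now [-41.31   0.84 228.65] F [-0.76 -0.04 -2.02] q [ 0.08  0.62  2.57  2.59  1.53 -1.59]
(-42, 234, 4, 7) [-0.02  0.02  0.21] [ 0.01 -0.07  0.  ] ikerr 0.0 q3,q5 2.568750698488135 1.5282058392617446
(-42, 228, 4, 7) [-0.02  0.02 -0.03] [ 0.01 -0.07  0.  ] ikerr 0.0 q3,q5 2.5683897739517705 1.5469324419104167
```

View pics/s26.png

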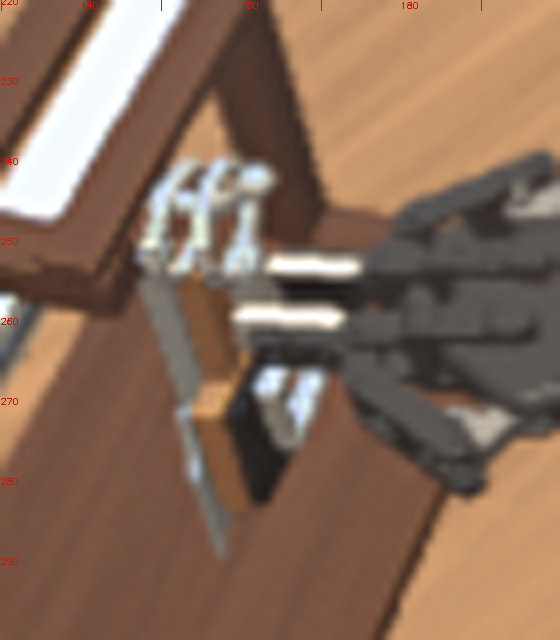

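View pics/t26.png

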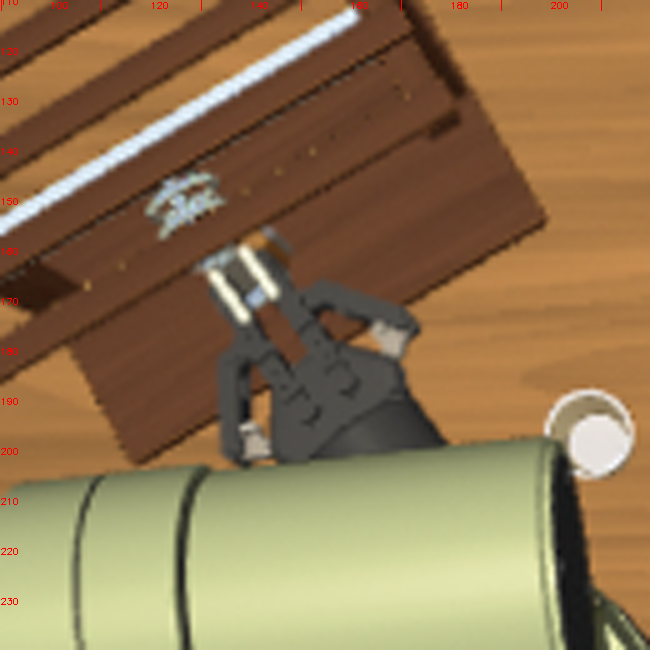

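```bash
cat >> kin.py <<'E'
def onlat(n,uv,lat=1.5):
    o,v=ray(n,uv); k=(lat-(o-ROOT)@ry)/(v@ry); return loc(o+k*v)
E
python3 - <<'E'
from kin import *
f=lambda a,b:(130+a/8-.4,220+b/8-.4)
for nm,p in(("tip",(256,178)),("bend?",(216,205)),("r1bot",(150,258)),("r2bot",(187,268)),("r3bot",(240,262)),("r3 top",(250,172)),("r2 top",(218,165)),("r1 top",(183,166))): print(nm,onlat("side",f(*p)))
E
```

```text
tip [-58.6    1.5  257.39]
bend? [-40.42   1.5  237.61]
r1bot [ -7.96   1.5  198.44]
r2bot [-21.19   1.5  196.87]
r3bot [-42.63   1.5  206.92]
r3 top [-57.05   1.5  260.09]
r2 top [-45.96   1.5  260.51]
r1 top [-32.73   1.5  256.12]
```

The three rings are in a row on the bar, the opener's at roughly -41 to -44 mm. I'll nudge it in 1–1.5 mm while lowering.

drive_tool(moves=[[0.04, 0.03, -0.04, 0, 0, 0, 0], [0.04, 0.03, -0.08, 0, 0, 0, 0], [0.04, 0.03, -0.08, 0, 0, 0, 0], [0.04, 0.03, -0.08, 0, 0, 0, 0]])

```text
time: 31.25
tcp_pos: [553.0, 225.5, 186.7]
tcp_rot: [-0.069, -0.001, -0.933]
force: [0.3, 0.9, -0.8]
gripper_width: 12.5
```

```bash
python3 - <<'E'
from kin import *
pathy([(-41,225,4,7)],(0.3,-3.5,46.5),1.8)
E
```

```text
t 31.25 ring now [-41.6    2.5  233.35] F [ 0.26  0.92 -0.8 ] q [ 0.08  0.61  2.57  2.59  1.53 -1.59]
(-41, 225, 4, 7) [ 0.03 -0.01 -0.33] [ 0.    0.01 -0.  ] ikerr 0.0 q3,q5 2.565835717685704 1.5541313026829784
```

drive_tool(moves=[[0.03, 0, -0.06, 0, 0, 0, 0], [0.04, 0, -0.12, 0, 0, 0, 0], [0.04, 0, -0.18, 0, 0, 0, 0], [0.04, 0, -0.22, 0, 0, 0, 0], [0.04, 0, -0.22, 0, 0, 0, 0]])

```text
time: 31.75
tcp_pos: [554.4, 225.5, 180.1]
tcp_rot: [-0.069, 0.0, -0.933]
force: [0.1, 0.9, 1.2]
gripper_width: 12.3
```

```bash
python3 - <<'E'
from kin import *
pathy([(-41,225,4,7)],(0.3,-3.5,46.5),1.8)
E
```

```text
t 31.75 ring now [-40.36   1.78 226.7 ] F [0.15 0.86 1.17] q [ 0.08  0.63  2.57  2.59  1.55 -1.6 ]
(-41, 225, 4, 7) [-0.02 -0.01 -0.07] [-0.  0. -0.] ikerr 0.0 q3,q5 2.5658357176857036 1.5541313026829775
```

drive_tool(moves=[[0, 0, -0.02, 0, 0, 0, 0], [0, 0, -0.03, 0, 0, 0, 0]])

```text
time: 31.95
tcp_pos: [554.5, 225.5, 179.9]
tcp_rot: [-0.068, -0.0, -0.933]
force: [-0.1, 0.9, 2.8]
gripper_width: 12.3
```

```bash
python3 - <<'E'
from kin import *
pathy([(-41,225,4,7)],(0.3,-3.5,46.5),1.8)
im=robot.snapshot("side")[...,::-1]; crop(im,130,220,200,300,8,"pics/s27.png")
E
```

```text
t 31.95 ring now [-40.39   1.76 226.54] F [-0.13  0.89  2.82] q [ 0.08  0.64  2.57  2.59  1.55 -1.6 ]
(-41, 225, 4, 7) [-0.03 -0.01 -0.06] [-0.01  0.01 -0.  ] ikerr 0.0 q3,q5 2.5658357176857036 1.554131302682978
```

View pics/s27.png

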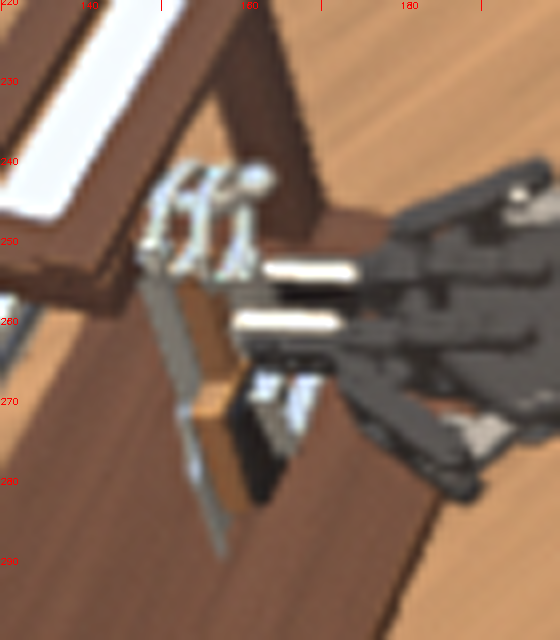

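The force is +2.8 N, up from about -1.5 N, and the contact height matches the flat part. The hook carries the opener, so I'm opening.

drive_tool(moves=[[0, 0, 0.02, 0, 0, 0, 18], [0, 0, 0.02, 0, 0, 0, 24], [0, 0, 0.02, 0, 0, 0, 32], [0, 0, 0.02, 0, 0, 0, 40], [0, 0, 0.02, 0, 0, 0, 45], [0, 0, 0.02, 0, 0, 0, 45]])

```text
time: 32.6
tcp_pos: [554.2, 225.4, 179.6]
tcp_rot: [-0.071, 0.0, -0.933]
force: [-0.8, -0.1, -0.5]
gripper_width: 38.4
```

```bash
python3 - <<'E'
from kin import *
t=loc(robot.get_state()['tcp_pos']);z=t[2];print(t)
pathy([(t[0]-10,z,8,7),(t[0]-20,z+2,14,7),(t[0]-32,z+4,20,7),(t[0]-47,z+7,25,6),(t[0]-67,z+10,30,4),(t[0]-90,z+14,34,3)],(0,0,0),lat=t[1])
im=robot.snapshot("side")[...,::-1]; crop(im,130,220,200,300,8,"pics/s28.png")
E
```

```text
[-40.38   2.08 179.57]
t 32.6 ring now [-40.38   2.08 179.57] F [-0.79 -0.09 -0.55] q [ 0.08  0.63  2.57  2.59  1.55 -1.6 ]
(np.float64(-50.38066496399648), np.float64(179.56649855234278), 8, 7) [-0.35 -0.2   0.  ] [-0.3  0.4 -0. ] ikerr 0.0 q3,q5 2.582550261376364 1.4236440483171473
(np.float64(-60.38066496399648), np.float64(181.56649855234278), 14, 7) [-0.7  -0.39  0.08] [-0.74  1.   -0.  ] ikerr 0.0 q3,q5 2.5819956640816164 1.2057831957683582
(np.float64(-72.38066496399648), np.float64(183.56649855234278), 20, 7) [-1.11 -0.63  0.16] [-1.19  1.6  -0.  ] ikerr 0.0 q3,q5 2.5679531862570717 0.9860325936580415
(np.float64(-87.38066496399648), np.float64(186.56649855234278), 25, 6) [-1.64 -0.93  0.28] [-1.54  2.12 -0.13] ikerr 0.0 q3,q5 2.559061374979891 0.8019063499189039
(np.float64(-107.38066496399648), np.float64(189.56649855234278), 30, 4) [-2.33 -1.32  0.4 ] [-1.86  2.66 -0.37] ikerr 0.0 q3,q5 2.5532158656406336 0.615088168487814
(np.float64(-130.38066496399648), np.float64(193.56649855234278), 34, 3) [-3.13 -1.77  0.56] [-2.12  3.08 -0.49] ikerr 0.0 q3,q5 2.5485435134922083 0.47900790555300826
```

View pics/s28.png

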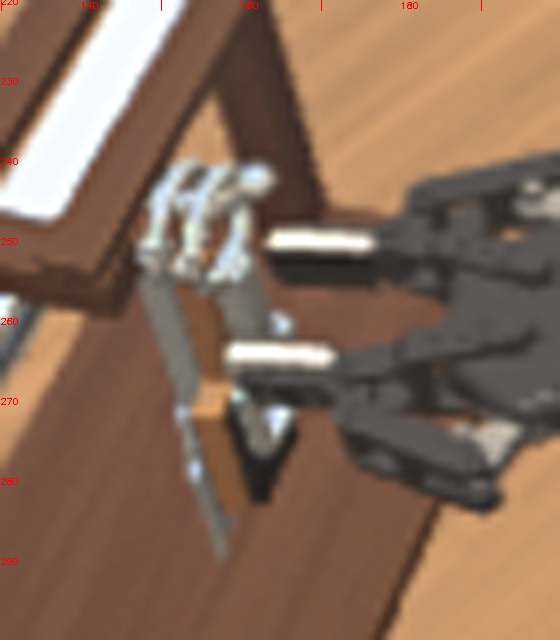

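The opener hangs freely in front of the brush. Backing out.

drive_tool(moves=[[-0.35, -0.2, 0, -0.3, 0.4, 0, 45], [-0.7, -0.39, 0.08, -0.74, 1, 0, 45], [-1.11, -0.63, 0.16, -1.19, 1.6, 0, 45], [-1.64, -0.93, 0.28, -1.54, 2.12, -0.13, 45], [-2.33, -1.32, 0.4, -1.86, 2.66, -0.37, 45], [-3.13, -1.77, 0.56, -2.12, 3.08, -0.49, 45], [-3.13, -1.77, 0.56, -2.12, 3.08, -0.49, 45]])

```text
time: 33.35
tcp_pos: [474.9, 181.2, 196.4]
tcp_rot: [-0.588, -0.003, -1.003]
force: [0.1, 0.3, 0.6]
gripper_width: 38.4
```

drive_tool(moves=[[-0.1, -1.2, 0.5, 0, 0, 0, 45], [-0.1, -2.6, 1, 0, 0.5, 0, 45], [0, -4, 1.5, 0, 1.2, 0, 45], [0, -5, 2, 0, 1.8, 0, 45], [0, -5, 2, 0, 1.8, 0, 45], [0, -5, 2, 0, 1.8, 0, 45], [0, -5, 2, 0, 1.8, 0, 45]])

```text
time: 34.05
tcp_pos: [478.0, 54.0, 244.7]
tcp_rot: [-0.804, 0.133, -1.019]
force: [-0.1, 0.4, -0.3]
gripper_width: 38.6
```

```bash
python3 - <<'E'
from kin import *
im=robot.snapshot("side")[...,::-1]; crop(im,130,220,200,300,8,"pics/s30.png");cv2.imwrite("pics/side30.png",im)
im=robot.snapshot("top")[...,::-1]; crop(im,90,110,220,240,5,"pics/t30.png");cv2.imwrite("pics/top30.png",im)
s=robot.get_state();print(s['time'],s['tcp_pos'],s['force'])
E
```

```text
34.15 [475.84  56.44 242.72] [-1.13  0.37 -0.5 ]
```

View pics/s30.png

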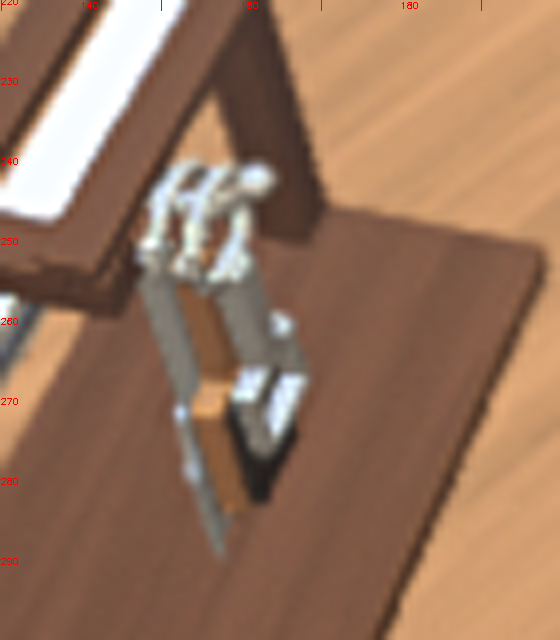

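View pics/t30.png

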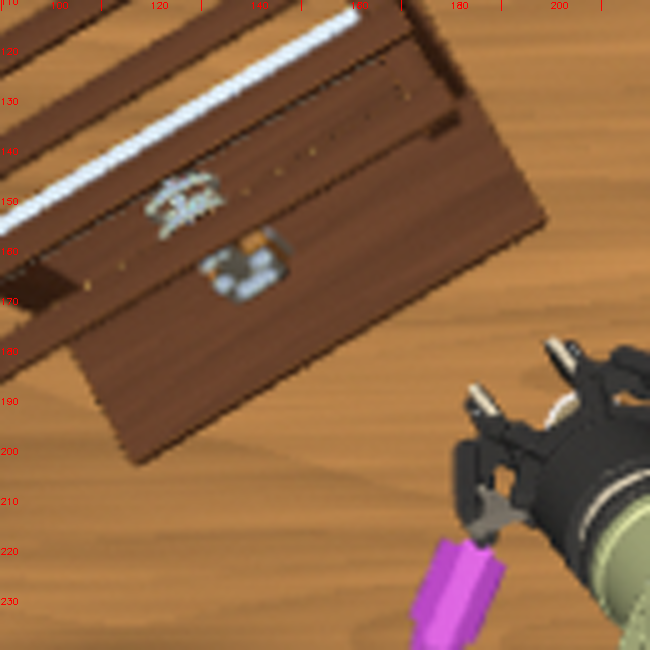

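View pics/top30.png

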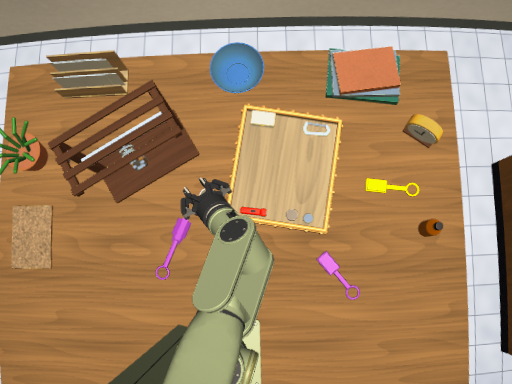

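```bash
python3 - <<'E'
from kin import *
f=lambda a,b:(130+a/8-.4,220+b/8-.4)
for nm,p in(("tip",(256,178)),("shoe hi",(158,290)),("shoe lo",(190,385)),("brush hi",(197,290)),("brush lo",(224,375)),("op hi",(238,285)),("op lo",(262,360))): print(nm,onlat("side",f(*p)))
im=robot.snapshot("side")[...,::-1]; c=cv2.resize(im[235:270,140:175],None,fx=16,fy=16,interpolation=cv2.INTER_CUBIC); cv2.imwrite("pics/z31.png",c)
E
```

```text
tip [-58.6    1.5  257.39]
shoe hi [ -6.68   1.5  179.7 ]
shoe lo [ -6.14   1.5  122.5 ]
brush hi [-22.21   1.5  184.6 ]
brush lo [-21.55   1.5  133.82]
op hi [-38.99   1.5  192.76]
op lo [-38.96   1.5  148.72]
```

View pics/z31.png

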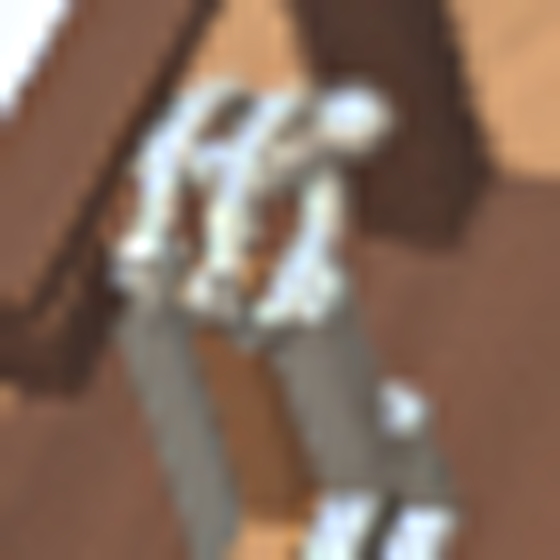

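All three handles come out vertical to within about 1°. The rings are at about -9, -24 and -41 mm from the rail, all on the 44 mm flat part. The robot is clear, so I'm handing in.

```bash
python3 - <<'E'
from plant import robot
print(robot.job_done()); print(robot.get_state()['time'])
E
```

```text
the job is handed in; nothing more can be done
None
the job is handed in; nothing more can be done
```

The shoehorn, clothes brush and bottle opener are all hanging by their rings on the hook, hung in that order, with the smaller ones in front. I handed the job in at about 34 s. Each ring was lowered until the wrist force showed the hook carrying the weight, and only then released.

**Last checks:**
- **Position:** the handles look vertical to within about 1°, and the rings sit about 9, 24 and 41 mm in front of the rail.
- **Tightest spot:** the opener is the closest call. It hangs about 3 mm behind the point where the hook turns up, which is near the accuracy of the camera measurement. It is also very close to the brush head.
- **Everything else:** in the last pictures nothing else looks moved, and the gripper is clear of everything. The votive is partly hidden by the gripper there. I saw no verdict after handing in.

**What didn't go to plan:**
- **Approach:** my first approach to the rack ran joint 3 up to its range limit (2.61) and brought the shoehorn ring close beside the hook tip, with almost no force. I backed off and came in with the tool tilted 30° down instead.
- **Shoehorn grip:** the shoehorn slipped to about 7° of tilt in the grip. I allowed for that, and it hung straight once released.

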